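# Clear the cool-down rack and hang up the forming paddles

## Robot

A 6-joint arm with a two-finger parallel gripper is mounted at the origin on the work surface. World frame = base frame: x ahead of the robot, y to its left, z up, the work surface at z = 0. Lengths are in m, angles in rad, forces in N, time in s.
With the tool pointing down it reaches from about 0.325 to 0.9 m from the base axis. Payload 6.1 kg.
Tool frame: the origin (TCP) lies at the very end of the fingers, on their centre line; the grasp point (between the pads) lies grip_point_offset behind it (grip_point_offset is the distance from the TCP to the grasp point, in m); y points along the fingers, z is the direction in which the jaws open and shut, and the axes are right-handed (so a half turn about y gives the same grasp; the last joint's range is limited). The gripper opens to 87 mm and grips with 3 to 60 N. Pads are 19 mm wide; open, the fingers measure 117 mm over their backs; the gripper's body (75 mm by 190 mm) begins 51 mm behind the grasp point.
Start: joints at [-1.244, 0.22, 1.526, -0, 1.395, -0.126], TCP at [0.273, -0.562, 0.223] pointing down, gripper open.
Joint ranges: [-2.98, 2.98], [-0.91, 2.08], [0.09, 2.57], [-1.24, 4.39], [0.2, 2.65], [-2.68, 2.68]. Speed limits (rad/s): [2.57, 2.57, 3.01, 3.14, 3.14, 3.14].

## Interface

Orientations are given as a 3x3 rotation matrix whose columns are the frame's x, y, z axes.
In Python, from station import sense, snapshot, job_done, grip_point_offset gives the robot as it stands.
- The arm moves only by the tool send_rows, never from a script. Its argument "deltas" is one flat list of numbers, 7 for each row, row after row: the turn, a rotation vector about the tool's x, y, z in rad, then the shift along the tool's x, y, z in m, then the opening in per cent of the stroke, from 0 (shut) to 100 (fully open). A call has 1 to 12 rows; each row is the pose to reach, as a shift and turn from the pose commanded when the call began, along the tool's axes at that moment; what a row does not reach only later rows make up. A row lasts 1/12 s, in which the tool goes at most 41.7 mm and 7.16 degrees, less where a joint would pass 70% of its speed; a pose out of reach is approached as far as the arm can. A call with a gripper value outside its range is refused whole. The fingers move at their own pace and stop on an object; the grip force is fixed at half the most. Time passes only in rows, so rows that repeat a pose let the fingers close. It gives the time, the measured TCP pose, the force and the opening at its end, in the units of the state.
- sense(): the state, without advancing time (a new reading comes with each control period).
- snapshot(name): name is "side" or "top"; returns a dict with "frame" (420x560x3 uint8, red, green, blue), "z_map" (420x560 float32, m along the optical axis (not along the pixel's ray), 0 where there is no reading), "fx", "fy", "cx", "cy" (pixels), "R" (3x3) and "t" (3): a world point X has camera coordinates R X + t. Camera axes: x right, y down, z forward; pixel columns grow to the right and rows downward; lengths in m; the calibration is good to about 2 mm. A picture is of the moment at which its call begins.
- job_done(): hands the job in, once; it reports no verdict.
The state is a dict: "time": time; "qpos": joint angles; "qvel": joint speeds; "joint_torque": joint torques, N m; "tcp_pos": TCP position; "eef_rot": TCP orientation; "ft_force": force on the tool from outside, world axes, zero at the start; "torque": the same for the moment, N m; "grip_width": opening from 0.0 (shut) to 1.0 (fully open).
Only numpy, scipy, OpenCV 4.12 (cv2) and the standard library are available. Lean on these libraries where they do the work, as an engineer would, in place of code of your own. Each camera call takes 0.05 s, during which the arm holds its last target.

## Task

Pull up the index plunger on the cool-down rack and slide its cover fully open, hang every paddle in it by its eye on the peg rack, one to a peg, and stand the marver block from the bench upright in the middle of the rack's empty bay. Then slide the cover fully shut so that the plunger springs home, leaving the other things on the bench where they are.

Things in the scene. Friction and masses are not known exactly. Their poses are not given: they have to be found in the camera images.
- coolrack: Cool-down rack, bolted down: base plate 270 x 130 mm; origin at the centre of its underside, x along its length, y the way its cover opens, z up. Long sides open. End cheeks at x = +-126 mm and guide rails on them (18 mm wide, tops at 143 mm, from y = -65 to +210 mm) carry the cover.
- slots (a point): Floor of the middle of three paddle slots (12 mm above the bench), which lie 48 mm apart along the rack's x, between firebrick blocks. Slots are 17 mm wide and 50 mm deep, so a paddle must rise straight up over 50 mm to come free. Axes as the rack's.
- bay (a point): Centre of the floor (12 mm above the bench) of the empty bay at the rack's -x end, where the block goes: 93 mm free along the rack's x between an end cheek and a firebrick, 87 mm along y between two sills 12 mm high. Axes as the rack's.
- cover (a joint): Guard cover, an aluminium plate 274 x 90 x 6 mm whose top is 151 mm above the bench, sliding along the rack's +y: 0 closed, 0.16 m fully open against its stop. About 3 N of friction; it stays where it is left. It carries the plunger, and while that is home the cover cannot move.
- plunger (a joint): Spring index plunger on the cover: 0 = pin home in the rail, grows as its knob is pulled straight up, 0.014 m at its stop. From about 0.009 the cover is free; away from the hole a released pin rides on the rail (about 0.008). Spring 6 N at 0, 9.5 N at the stop. Let go over its hole (cover at 0, 2 mm of play), it springs home.
- knob (a point): Middle of the plunger's black knob, an upright cylinder 28 mm across and 24 mm high; it rides with the cover and the plunger. Its height is 183 mm with the pin home; under it is a sleeve 22 mm across, and the cover's top is 32 mm below this point. Axes as the rack's.
- paddle_a: Forming paddle, upright in the rack at the start (absent in some runs): a square head 60 x 62 mm of dark graphite, 14 mm thick, and above it an aluminium shank 40 mm wide, 8 mm thick, up to 122 mm height. Origin at the centre of its underside, x normal to the flat, y across the width, z up. About 0.14 kg. The shank's edges (40 mm apart along y) can be gripped beside the eye.
- paddle_b: Forming paddle, upright in the rack at the start (absent in some runs): a round head 62 mm across of dark graphite, 14 mm thick, and above it an aluminium shank 40 mm wide, 8 mm thick, up to 122 mm height. Origin at the centre of its underside, x normal to the flat, y across the width, z up. About 0.14 kg. The shank's edges (40 mm apart along y) can be gripped beside the eye.
- paddle_c: Forming paddle, upright in the rack at the start (absent in some runs): a stepped head 60 mm wide, 36 mm in its lower half, 62 mm high, of dark graphite, 14 mm thick, and above it an aluminium shank 40 mm wide, 8 mm thick, up to 122 mm height. Origin at the centre of its underside, x normal to the flat, y across the width, z up. About 0.14 kg. The shank's edges (40 mm apart along y) can be gripped beside the eye.
- paddle_a_eye (a point): Centre of the round 24 mm eye through the shank of paddle_a (along the paddle's x), 100 mm above the paddle's origin, 22 mm below its top. Axes as the paddle's.
- paddle_b_eye (a point): Centre of the round 24 mm eye through the shank of paddle_b (along the paddle's x), 100 mm above the paddle's origin, 22 mm below its top. Axes as the paddle's.
- paddle_c_eye (a point): Centre of the round 24 mm eye through the shank of paddle_c (along the paddle's x), 100 mm above the paddle's origin, 22 mm below its top. Axes as the paddle's.
- block: Graphite marver block on the bench: 60 x 60 x 36 mm, with an upright steel stem and a wooden grip 28 mm across from 66 to 106 mm height. Origin at the centre of its underside, z up. 0.35 kg, give or take.
- pegrack: Peg rack, bolted down: two posts 270 mm apart with a wooden bar (16 mm thick, 163 to 189 mm high) between them; origin on the bench below the bar's centre line, x square to the bar, y along it. Three steel pegs stick out of the bar towards -x.
- peg0 (a point): Middle of the free length of the rack's +y end peg (8 mm across), on its axis, 179 mm above the bench; pegs are 85 mm apart. The axis rises 10 degrees (12 mm in 68) towards the tip, which is 34 mm away towards the rack's -x; the bar's face is 30 mm away towards +x. Axes as the rack's.
- peg1 (a point): Middle of the free length of the middle peg (8 mm across), on its axis, 179 mm above the bench; pegs are 85 mm apart. The axis rises 10 degrees (12 mm in 68) towards the tip, which is 34 mm away towards the rack's -x; the bar's face is 30 mm away towards +x. Axes as the rack's.
- peg2 (a point): Middle of the free length of the rack's -y end peg (8 mm across), on its axis, 179 mm above the bench; pegs are 85 mm apart. The axis rises 10 degrees (12 mm in 68) towards the tip, which is 34 mm away towards the rack's -x; the bar's face is 30 mm away towards +x. Axes as the rack's.
- dish: Small white cup on the bench, 52 mm across, 45 mm high; not part of the job.
- brushpot: Terracotta pot with brushes, 86 mm across; not part of the job.
- brush: Brush lying on the bench; not part of the job.
- tweezers: Steel tweezers lying on the bench, 165 mm long; not part of the job.
- jar: Closed amber jar, 60 mm across, 90 mm high; not part of the job.
- wrench: Wrench lying on the bench; not part of the job.
Mind the look-alikes: they are no part of the job. What is shaped like the block but blue or yellow is not meant.

How it is judged:
On the way, in this order (a step that is already met when the one before it is completed fails the run):
1. the cover has been slid fully open (value of joint cover above 0.146 m), for 0.2 s.
2. every paddle hangs on a peg of its own and the block stands in the bay, the cover still open (x of paddle_a_eye in the frame of peg1 between -0.024 and 0.026 m and z of paddle_a_eye in the frame of peg1 between -0.017 and 0.004 m and (y of paddle_a_eye in the frame of peg0 between -0.012 and 0.012 m or y of paddle_a_eye in the frame of peg1 between -0.012 and 0.012 m or y of paddle_a_eye in the frame of peg2 between -0.012 and 0.012 m) and angle between each of paddle_a, paddle_b, paddle_c's own z axis and vertical below 0.35 rad and linear speed of each of paddle_a, paddle_b, paddle_c below 0.03 m/s and x of paddle_b_eye in the frame of peg1 between -0.024 and 0.026 m and z of paddle_b_eye in the frame of peg1 between -0.017 and 0.004 m and (y of paddle_b_eye in the frame of peg0 between -0.012 and 0.012 m or y of paddle_b_eye in the frame of peg1 between -0.012 and 0.012 m or y of paddle_b_eye in the frame of peg2 between -0.012 and 0.012 m) and x of paddle_c_eye in the frame of peg1 between -0.024 and 0.026 m and z of paddle_c_eye in the frame of peg1 between -0.017 and 0.004 m and (y of paddle_c_eye in the frame of peg0 between -0.012 and 0.012 m or y of paddle_c_eye in the frame of peg1 between -0.012 and 0.012 m or y of paddle_c_eye in the frame of peg2 between -0.012 and 0.012 m) and distance between paddle_a_eye and paddle_b_eye above 0.05 m and distance between each of paddle_a_eye, paddle_b_eye and paddle_c_eye above 0.05 m and x of block in the frame of bay between -0.02 and 0.02 m and y of block in the frame of bay between -0.02 and 0.02 m and z of block in the frame of bay below 0.005 m and angle between block's own z axis and vertical below 0.1 rad and value of joint cover above 0.06 m), for 0.2 s.
At the end, for the whole second after the job is handed in: every paddle present hangs at rest with a peg through its eye (eye within 12 mm of the peg sideways, at peg height, upright within 20 degrees), no two on one peg; the block stands upright in the bay within 20 mm of its centre each way; the cover is shut within 6 mm and the plunger home within 3 mm (x of paddle_a_eye in the frame of peg1 between -0.024 and 0.026 m and z of paddle_a_eye in the frame of peg1 between -0.017 and 0.004 m and (y of paddle_a_eye in the frame of peg0 between -0.012 and 0.012 m or y of paddle_a_eye in the frame of peg1 between -0.012 and 0.012 m or y of paddle_a_eye in the frame of peg2 between -0.012 and 0.012 m) and angle between each of paddle_a, paddle_b, paddle_c's own z axis and vertical below 0.35 rad and linear speed of each of paddle_a, paddle_b, paddle_c below 0.03 m/s and x of paddle_b_eye in the frame of peg1 between -0.024 and 0.026 m and z of paddle_b_eye in the frame of peg1 between -0.017 and 0.004 m and (y of paddle_b_eye in the frame of peg0 between -0.012 and 0.012 m or y of paddle_b_eye in the frame of peg1 between -0.012 and 0.012 m or y of paddle_b_eye in the frame of peg2 between -0.012 and 0.012 m) and x of paddle_c_eye in the frame of peg1 between -0.024 and 0.026 m and z of paddle_c_eye in the frame of peg1 between -0.017 and 0.004 m and (y of paddle_c_eye in the frame of peg0 between -0.012 and 0.012 m or y of paddle_c_eye in the frame of peg1 between -0.012 and 0.012 m or y of paddle_c_eye in the frame of peg2 between -0.012 and 0.012 m) and distance between paddle_a_eye and paddle_b_eye above 0.05 m and distance between each of paddle_a_eye, paddle_b_eye and paddle_c_eye above 0.05 m and x of block in the frame of bay between -0.02 and 0.02 m and y of block in the frame of bay between -0.02 and 0.02 m and z of block in the frame of bay below 0.005 m and angle between block's own z axis and vertical below 0.1 rad and value of joint cover below 0.006 m and value of joint plunger below 0.003 m); the robot touches nothing.
It fails at once if a thing that is no part of the job was moved more than 50 mm or the cup tipped (distance of any of dish, brushpot, brush, tweezers, jar, wrench from where it was at the start of the episode above 0.05 m or angle between dish's own z axis and vertical above 0.6 rad).
Of paddle_a, paddle_b, paddle_c only 2 to 3 are there at a start; the rules pass over those that are not, and their reading is None.
At some moment in a run one of block may be knocked a few centimetres aside while the robot is not near it.
It also fails if it takes over 210 s, if anything falls off the work surface, if the arm or the gripper's body presses on something with over 40 N, if the wrist force passes 120 N, or if a joint passes its speed limit or range.

## Working session

There is one attempt and no reset: what is moved stays moved. The work goes in short steps, Python scripts to look and compute and a tool call to move; the robot and the scene stay as the last step left them, time stands still between calls to the robot, and variables do not carry over. Pictures are saved under pics/ and viewed, and the job is handed in when it is done.

Besides the shell and the picture viewer there is one more tool, called after "Call:" as name(argument=value, ...) on one line, values as JSON. send_rows: Moves the arm, as the interface text tells. Its arguments: {"type":"object","properties":{"deltas":{"type":"array"}},"required":["deltas"]}

```bash
mkdir -p pics; ls
python3 - <<'E'
from station import sense, snapshot, grip_point_offset
import cv2,pickle
print(grip_point_offset); s=sense(); print(s)
for n in("side","top"):
    d=snapshot(n); pickle.dump(d,open(f"{n}0.pkl","wb"))
    cv2.imwrite(f"pics/{n}0.png",cv2.resize(d["frame"][:,:,::-1],(800,600),interpolation=cv2.INTER_CUBIC))
    print(n,d["fx"],d["fy"],d["cx"],d["cy"],d["R"],d["t"],-d["R"].T@d["t"])
E
```

```text
pics
0.0187
{'time': 0.0, 'qpos': array([-1.24411913e+00,  2.21182497e-01,  1.52761596e+00, -2.36053104e-05,
        1.39465638e+00, -1.26092236e-01]), 'qvel': array([-0.00111175, -0.00189665, -0.00178276,  0.00082585, -0.00124288,
       -0.00077813]), 'joint_torque': array([ 7.50413565e-04, -4.94615936e+01, -3.87370598e+01,  7.01963995e-02,
        5.73476928e-02, -1.54969152e-04]), 'tcp_pos': array([ 0.27320866, -0.56144885,  0.22146169]), 'eef_rot': array([[-8.99237288e-01, -6.19579601e-04,  4.37460760e-01],
       [-4.37461148e-01,  1.75623658e-03, -8.99235597e-01],
       [-2.11136558e-04, -9.99998266e-01, -1.85031542e-03]]), 'ft_force': array([-0.05401145, -0.14003853,  0.11280444]), 'torque': array([ 0.01148159, -0.0304041 ,  0.0280169 ]), 'grip_width': 1.0005205437345848}
side 450.03481770995967 450.03481770995967 279.0203903094701 203.19726839374277 [[ 0.96108101 -0.27623923  0.00389518]
 [-0.15081293 -0.53641149 -0.83037231]
 [ 0.23147083  0.79746762 -0.55719534]] [-0.47711473  0.16293395  1.43288838] [ 0.15144659 -1.18708025  0.93555302]
top 444.94230833490064 444.94230833490064 280.48195540413576 203.66016314696523 [[-1.13008727e-02 -9.99934380e-01 -1.87789559e-03]
 [-9.93339255e-01  1.14416650e-02 -1.14656932e-01]
 [ 1.14670894e-01  5.69664021e-04 -9.93403373e-01]] [-0.02727247  0.51002389  1.34901553] [ 0.35162573 -0.03387468  1.39854314]
```

View pics/side0.png

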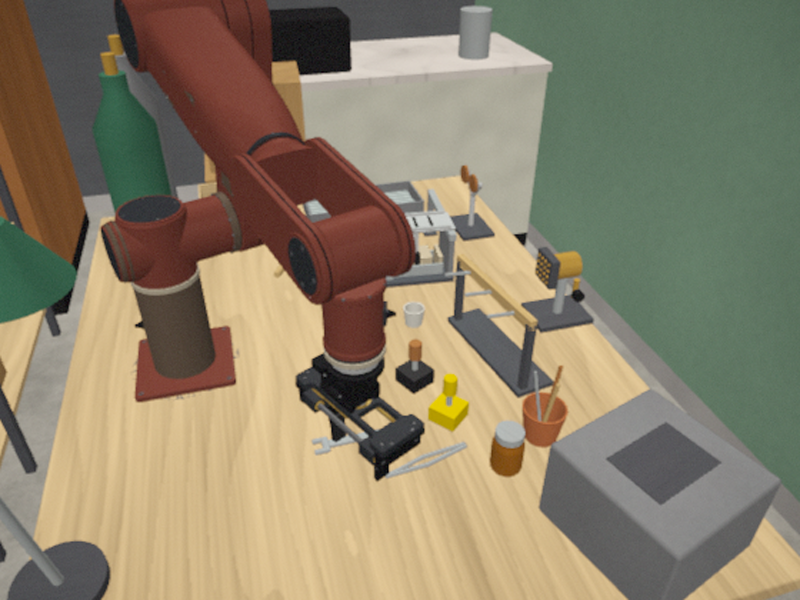

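View pics/top0.png

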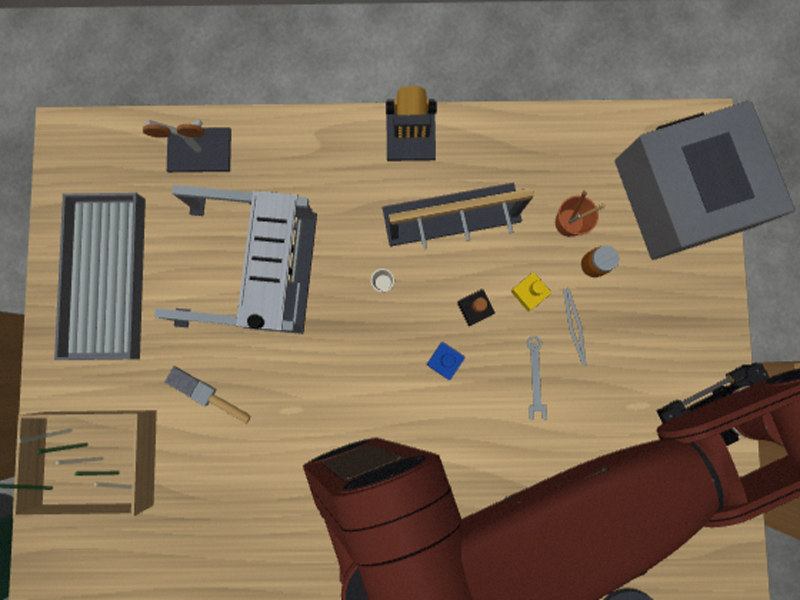

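```bash
cat > h.py <<'E'
import numpy as np,cv2,pickle,json
from scipy.spatial.transform import Rotation as Ro
def ld(n): return pickle.load(open(n+".pkl","rb"))
def ray(d,u,v,z):
    "pixel->world on plane height z"
    c=-d["R"].T@d["t"]; r=d["R"].T@np.array([(u-d["cx"])/d["fx"],(v-d["cy"])/d["fy"],1])
    return c+r*(z-c[2])/r[2]
def dep(d,u,v):
    z=d["z_map"][int(round(v)),int(round(u))]
    return d["R"].T@(np.array([(u-d["cx"])/d["fx"],(v-d["cy"])/d["fy"],1])*z-d["t"])
def cloud(d):
    h,w=d["z_map"].shape; u,v=np.meshgrid(np.arange(w),np.arange(h)); z=d["z_map"]
    P=np.stack([(u-d["cx"])/d["fx"]*z,(v-d["cy"])/d["fy"]*z,z],-1)
    return (P-d["t"])@d["R"]
def proj(d,X):
    c=d["R"]@np.asarray(X)+d["t"]; return d["fx"]*c[0]/c[2]+d["cx"],d["fy"]*c[1]/c[2]+d["cy"]
def crop(d,u0,v0,u1,v1,name):
    a=d["frame"][v0:v1,u0:u1,::-1]; s=min(800/a.shape[1],600/a.shape[0])
    cv2.imwrite("pics/"+name,cv2.resize(a,None,fx=s,fy=s,interpolation=cv2.INTER_CUBIC)); print("scale",s)
def snap(n,k):
    from station import snapshot
    d=snapshot(n); pickle.dump(d,open(k+".pkl","wb")); return d
E
python3 - <<'E'
from h import *
t=ld("top0"); s=ld("side0")
crop(t,100,120,240,240,"t_rack.png"); crop(t,250,110,430,300,"t_mid.png")
C=cloud(t)
hsv=cv2.cvtColor(t["frame"],cv2.COLOR_RGB2HSV)
# high points in rack region
reg=np.zeros(C.shape[:2],bool); reg[120:240,100:230]=1
for lo,hi in((0.146,0.156),(0.138,0.1455),(0.17,0.2),(0.008,0.016)):
    m=reg&(C[...,2]>lo)&(C[...,2]<hi); p=C[m]
    r=cv2.minAreaRect(p[:,:2].astype(np.float32)*1000); print(lo,hi,m.sum(),r,p.mean(0))
reg=np.zeros(C.shape[:2],bool); reg[125:180,265:380]=1
m=reg&(C[...,2]>0.18)&(C[...,2]<0.196);print(cv2.minAreaRect(C[m][:,:2].astype(np.float32)*1000),m.sum())
E
```

```text
scale 5.0
scale 3.1578947368421053
0.146 0.156 2619 ((571.1040649414062, 304.8716125488281), (273.1654968261719, 274.4964599609375), 83.86527252197266) [0.56286565 0.24020595 0.15163546]
0.138 0.1455 615 ((571.2073364257812, 305.1768798828125), (276.5130310058594, 270.959716796875), 83.75293731689453) [0.57611411 0.33680724 0.14282143]
0.17 0.2 93 ((436.87890625, 245.3119659423828), (24.802867889404297, 25.99190902709961), 1.023764967918396) [0.43716441 0.2444086  0.19405792]
0.008 0.016 836 ((598.7060546875, 336.395263671875), (382.4948425292969, 414.82861328125), 0.12349346280097961) [0.56000971 0.23103157 0.01184297]
((628.857421875, -157.2491455078125), (79.7481918334961, 284.96722412109375), 10.07629680633545) 770
```

```bash
sleep 1
```

```text
(no output)
```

View pics/t_rack.png

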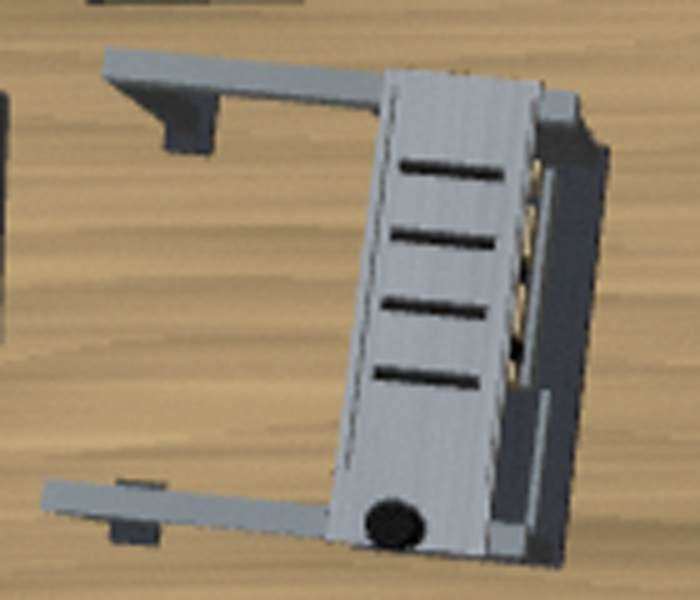

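View pics/t_mid.png

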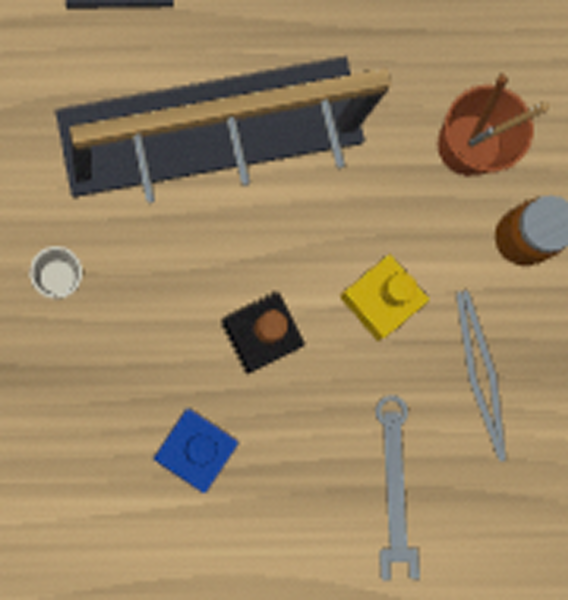

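```bash
cat >> h.py <<'E'
def delta(cur,tgt):
    "cur/tgt=(x,y,z,yaw deg of jaw axis); tool y down. prints turn about tool y, shift tool x,y,z"
    def R(a):
        a=np.radians(a); zt=np.array([np.cos(a),np.sin(a),0]); yt=np.array([0,0,-1.]); return np.stack([np.cross(yt,zt),yt,zt],1)
    R0=R(cur[3]); s=R0.T@(np.array(tgt[:3])-np.array(cur[:3])); return -np.radians(tgt[3]-cur[3]),s
E
python3 - <<'E'
from h import *
t=ld("top0");C=cloud(t);hsv=cv2.cvtColor(t["frame"],cv2.COLOR_RGB2HSV)
# bar: wood colour & z>0.18
V,U=np.mgrid[0:420,0:560]
reg=(V>125)&(V<180)&(U>262)&(U<380)
bar=reg&(C[...,2]>0.184)&(C[...,2]<0.194)&(hsv[...,1]>80)
p=C[bar][:,:2];c=p.mean(0);_,_,vt=np.linalg.svd(p-c);print("bar",bar.sum(),c,vt[0],np.degrees(np.arctan2(-vt[0][0],vt[0][1])),np.ptp((p-c)@vt[0]),np.ptp((p-c)@vt[1]))
pr=cv2.minAreaRect((p*1000).astype(np.float32));print(pr)
peg=reg&(C[...,2]>0.16)&(C[...,2]<0.2)&(hsv[...,1]<60)
n,l,st,ce=cv2.connectedComponentsWithStats(peg.astype(np.uint8))
for i in range(1,n):
    if st[i,4]>15:
        q=C[l==i]; print(st[i],q.mean(0),q.min(0),q.max(0))
# block: dark & wood grip
blk=(V>190)&(V<235)&(U>310)&(U<350)&(C[...,2]>0.02)
for lo,hi in((0.03,0.045),(0.095,0.12)):
    q=C[blk&(C[...,2]>lo)&(C[...,2]<hi)]; print("block",len(q),q.mean(0),cv2.minAreaRect((q[:,:2]*1000).astype(np.float32)))
# obstacles
for nm,(u0,u1,v0,v1,h) in dict(cup=(255,280,185,207,.03),pot=(385,420,130,170,.03),jar=(400,435,170,197,.05)).items():
    q=C[v0:v1,u0:u1].reshape(-1,3);q=q[q[:,2]>h];print(nm,q.mean(0),q.min(0),q.max(0))
from station import sense
E
```

```text
bar 569 [ 0.65905229 -0.15326094] [ 0.17374496 -0.98479068] -169.99436937693216 0.2849617052553485 0.017561248983087786
((659.4107055664062, -151.8048858642578), (17.32223892211914, 284.94769287109375), 9.847670555114746)
[352 141   7  22  63] [ 0.63500232 -0.24223501  0.18266039] [ 0.60569323 -0.2497315   0.17362724] [ 0.6665151  -0.23546815  0.19229127]
[322 147   7  22  62] [ 0.62020768 -0.15867314  0.18317338] [ 0.58938424 -0.16627524  0.17298231] [ 0.65139677 -0.1510509   0.18966544]
[292 152   7  22  63] [ 0.60615975 -0.07512596  0.1826886 ] [ 0.57505877 -0.08275247  0.17407478] [ 0.63723388 -0.06704714  0.19324082]
block 294 [ 0.47163835 -0.19250507  0.03685908] ((473.25567626953125, -194.7862548828125), (59.16889572143555, 59.93404769897461), 25.788894653320312)
block 74 [ 0.47316144 -0.19403367  0.10620135] ((473.4786071777344, -194.394287109375), (25.443565368652344, 26.046222686767578), 63.878170013427734)
cup [0.52180659 0.00424046 0.15018065] [ 0.35162573 -0.03387468  0.03057855] [0.55730075 0.02959859 1.39854314]
pot [ 0.66477753 -0.41139447  0.08408678] [ 0.35162573 -0.45281024  0.03026942] [ 0.70555434 -0.03387468  1.39854314]
jar [ 0.55976805 -0.44384694  0.11878424] [ 0.35162573 -0.48645809  0.05011124] [ 0.59506673 -0.03387468  1.39854314]
```

Run:
```python
from h import *
a=(0.273,-0.562,0.223,-64.06);b=(0.40,-0.15,0.30,15);c=(0.437,0.245,0.28,83.9)
print(delta(a,b),delta(b,c))
```

```text
(np.float64(-1.379857306626717), array([-0.29442612, -0.077     , -0.31493851])) (np.float64(-1.202531854624093), array([-0.3719644 ,  0.02      ,  0.13797278]))
```

Call:
send_rows(deltas=[0,-0.1,0,0,-0.06,0,100,0,-1.38,0,-0.294,-0.077,-0.315,100,0,-1.38,0,-0.294,-0.077,-0.315,100,0,-1.38,0,-0.294,-0.077,-0.315,100,0,-1.38,0,-0.294,-0.077,-0.315,100,0,-1.38,0,-0.294,-0.077,-0.315,100,0,-1.38,0,-0.294,-0.077,-0.315,100,0,-1.38,0,-0.294,-0.077,-0.315,100,0,-1.38,0,-0.294,-0.077,-0.315,100,0,-1.38,0,-0.294,-0.077,-0.315,100,0,-1.38,0,-0.294,-0.077,-0.315,100,0,-1.38,0,-0.294,-0.077,-0.315,100])

```text
time: 1.1
tcp_pos: [0.4007, -0.1459, 0.3]
eef_rot: [[0.268, 0.001, 0.963], [-0.963, 0.001, 0.268], [-0.001, -1.0, 0.002]]
ft_force: [0.5, -1.6, 1.3]
grip_width: 1.001
```

Call:
send_rows(deltas=[0,-1.203,0,-0.372,0.02,0.138,100,0,-1.203,0,-0.372,0.02,0.138,100,0,-1.203,0,-0.372,0.02,0.138,100,0,-1.203,0,-0.372,0.02,0.138,100,0,-1.203,0,-0.372,0.02,0.138,100,0,-1.203,0,-0.372,0.02,0.138,100,0,-1.203,0,-0.372,0.02,0.138,100,0,-1.203,0,-0.372,0.02,0.138,100,0,-1.203,0,-0.372,0.02,0.138,100,0,-1.203,0,-0.372,0.02,0.138,100,0,-1.203,0,-0.372,0.02,0.138,100,0,-1.203,0,-0.372,0.02,0.138,100])

```text
time: 2.1
tcp_pos: [0.4362, 0.2457, 0.2787]
eef_rot: [[0.995, -0.002, 0.104], [-0.104, -0.001, 0.995], [-0.002, -1.0, -0.001]]
ft_force: [0.3, -0.8, -0.0]
grip_width: 1.001
```

Call:
send_rows(deltas=[0,0,0,0,0.04,0,100,0,0,0,0,0.08,0,100,0,0,0,0,0.11,0,100,0,0,0,0,0.114,0,100,0,0,0,0,0.114,0,100,0,0,0,0,0.114,0,0,0,0,0,0,0.114,0,0,0,0,0,0,0.114,0,0,0,0,0,0,0.114,0,0,0,0,0,0,0.114,0,0,0,0,0,0,0.114,0,0,0,0,0,0,0.114,0,0])

```text
time: 3.1
tcp_pos: [0.437, 0.245, 0.1659]
eef_rot: [[0.994, 0.0, 0.105], [-0.105, 0.0, 0.994], [0.0, -1.0, 0.0]]
ft_force: [0.2, -0.3, -0.2]
grip_width: 0.556
```

Still closing; wait, then lift.

Call:
send_rows(deltas=[0,0,0,0,0,0,0,0,0,0,0,0,0,0,0,0,0,0,0,0,0,0,0,0,0,0,0,0,0,0,0,0,0,0,0,0,0,0,0,0,0,0,0,0,0,0,0,0,0,0,0,0,0,0,0,0,0,0,0,0,0,0,0])

```text
time: 3.85
tcp_pos: [0.437, 0.2459, 0.1656]
eef_rot: [[0.994, 0.0, 0.105], [-0.105, 0.002, 0.994], [0.0, -1.0, 0.002]]
ft_force: [1.0, 4.4, -1.1]
grip_width: 0.314
```

Call:
send_rows(deltas=[0,0,0,0,-0.006,0,0,0,0,0,0,-0.01,0,0,0,0,0,0,-0.013,0,0,0,0,0,0,-0.013,0,0,0,0,0,0,-0.013,0,0])

```text
time: 4.27
tcp_pos: [0.4369, 0.2458, 0.1774]
eef_rot: [[0.994, -0.0, 0.105], [-0.105, 0.002, 0.994], [-0.0, -1.0, 0.002]]
ft_force: [3.2, 8.4, -9.2]
grip_width: 0.312
```

Call:
send_rows(deltas=[0,0,0,0,0,0.01,0,0,0,0,0,0,0.025,0,0,0,0,0,0,0.045,0,0,0,0,0,0,0.065,0,0,0,0,0,0,0.085,0,0,0,0,0,0,0.105,0,0,0,0,0,0,0.125,0,0,0,0,0,0,0.142,0,0,0,0,0,0,0.153,0,0,0,0,0,0,0.158,0,0,0,0,0,0,0.158,0,0,0,0,0,0,0.158,0])

```text
time: 5.27
tcp_pos: [0.454, 0.402, 0.1765]
eef_rot: [[0.994, -0.0, 0.105], [-0.105, -0.002, 0.994], [0.0, -1.0, -0.002]]
ft_force: [5.4, 2.0, -9.2]
grip_width: 0.311
```

Call:
send_rows(deltas=[0,0,0,0,0.004,0.002,0,0,0,0,0,0.004,0.002,60,0,0,0,0,0.004,0.001,60,0,0,0,0,0.004,0.001,60,0,0,0,0,0.004,0.001,60,0,0,0,0,0.004,0,60,0,0,0,0,-0.03,0,70,0,0,0,0,-0.07,0,70,0,0,0,0,-0.11,0,70,0,0,0,0,-0.13,0,70,0,0,0,0,-0.13,0,70])

```text
time: 6.18
tcp_pos: [0.4558, 0.4036, 0.3164]
eef_rot: [[0.994, 0.01, 0.105], [-0.106, 0.007, 0.994], [0.009, -1.0, 0.008]]
ft_force: [-0.6, 0.4, 0.2]
grip_width: 0.696
```

Run:
```python
from h import *
t=snap("top","top1"); s=snap("side","side1")
crop(t,90,110,250,240,"t1.png"); crop(s,180,100,400,265,"s1.png")
```

```text
scale 4.615384615384615
scale 3.6363636363636362
```

View pics/t1.png

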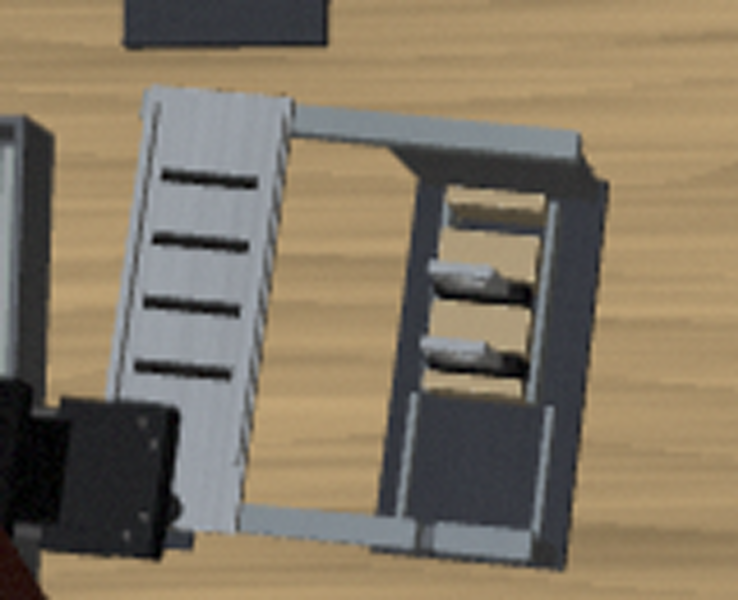

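View pics/s1.png

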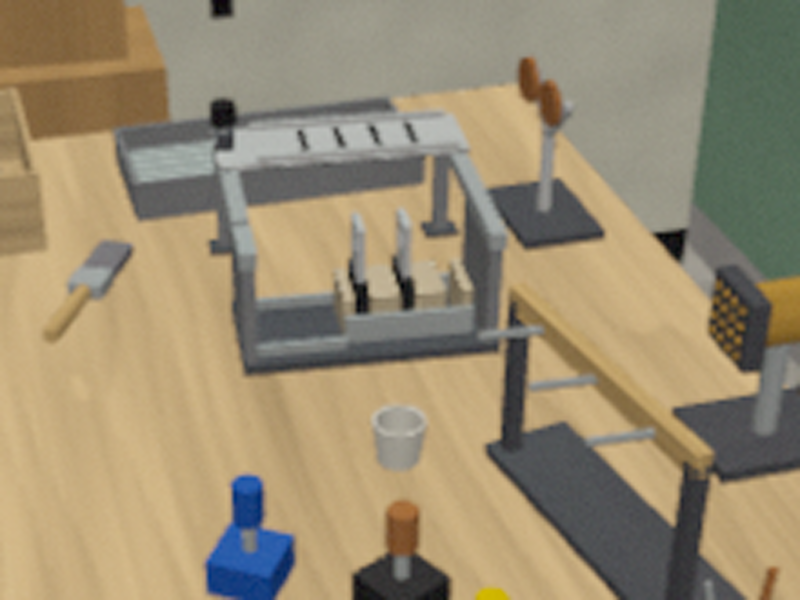

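Run:
```python
from h import *
t=ld("top1");s=ld("side1");C=cloud(t)
o=np.array([.5634,.2331]);a=np.radians(-6.2);ex=np.array([np.cos(a),np.sin(a)]);ey=np.array([-np.sin(a),np.cos(a)])
V,U=np.mgrid[0:420,0:560]
X=(C[...,:2]-o)@ex;Y=(C[...,:2]-o)@ey;Z=C[...,2]
# rails right of cover, cheeks
for nm,m in dict(rail_px=(abs(X-.126)<.02)&(Y>-.1)&(Y<.10)&(abs(Z-.143)<.004),rail_mx=(abs(X+.126)<.02)&(Y>-.1)&(Y<.10)&(abs(Z-.143)<.004)).items():
    q=C[m];r=cv2.minAreaRect((np.c_[X[m],Y[m]]*1000).astype(np.float32));print(nm,m.sum(),r)
for z0,z1 in((.118,.142),(.128,.14)):
  m=(abs(X)<.115)&(abs(Y)<.06)&(Z>z0)&(Z<z1)
  n,l,st,ce=cv2.connectedComponentsWithStats(m.astype(np.uint8))
  for i in range(1,n):
    if st[i,4]>5:
        k=l==i;q=C[k];r=cv2.minAreaRect((np.c_[X[k],Y[k]]*1000).astype(np.float32));print(z0,st[i,4],q.mean(0).round(4),"rack",r,"y",Y[k].min(),Y[k].max(),"x",np.median(X[k]))
m=(abs(X)<.115)&(abs(Y)<.06)&(Z>.055)&(Z<.07)
# bricks/slots along x at Y~0
xs=np.sort(X[m&(abs(Y)<.02)]); print("brick x", xs[0],xs[-1],[ (round(float(a_),4),round(float(b_),4)) for a_,b_ in zip(xs[:-1],xs[1:]) if b_-a_>.006])
# bay floor/sills in -x
m=(X<-.0)&(X>-.12)&(abs(Y)<.07)&(abs(Z-.024)<.003);print("sill",[(Y[m&(Y>0)].mean(),m.sum()),Y[m&(Y<0)].mean()])
# side view shanks
C2=cloud(s);X2=(C2[...,:2]-o)@ex;Y2=(C2[...,:2]-o)@ey;Z2=C2[...,2]
m=(abs(X2)<.115)&(abs(Y2)<.06)&(Z2>.09)&(Z2<.142)
n,l,st,ce=cv2.connectedComponentsWithStats(m.astype(np.uint8))
for i in range(1,n):
    if st[i,4]>10:
        k=l==i;print("side",st[i,4],np.median(X2[k]),np.percentile(X2[k],[5,95]),np.percentile(Y2[k],[2,50,98]),Z2[k].max())
```

```text
rail_px 312 ((125.40343475341797, 17.107147216796875), (165.4530029296875, 19.58819580078125), 89.97830200195312)
rail_mx 312 ((-126.41568756103516, 17.281158447265625), (18.157665252685547, 165.22779846191406), 0.15784741938114166)
0.118 50 [0.6041 0.2277 0.1337] rack ((41.36528015136719, 0.2770862579345703), (8.781774520874023, 38.85618209838867), 0.14213640987873077) y -0.019154110683077503 0.019695735847206214 x 0.04049432114011635
0.118 49 [0.5562 0.232  0.1335] rack ((-6.31520414352417, -0.7797870635986328), (40.832210540771484, 8.80492115020752), 89.23880767822266) y -0.021164272749809327 0.019647390685574976 x -0.0069775910238314715
0.128 46 [0.6043 0.2282 0.1346] rack ((41.36577606201172, 0.0764007568359375), (8.781774520874023, 38.3816032409668), 0.14213640987873077) y -0.019117485064147004 0.019276818436443046 x 0.04074053458946324
0.128 44 [0.5563 0.2321 0.134 ] rack ((-6.306446075439453, -0.777069091796875), (40.82990646362305, 8.767677307128906), 89.33930206298828) y -0.021164272749809327 0.019647390685574976 x -0.006970055343251987
brick x -0.02687259245911272 0.1100387325459066 [(-0.0129, 0.0036), (0.0353, 0.0499), (0.0807, 0.0973)]
sill [(np.float64(0.04233684444911379), np.int64(81)), np.float64(-0.04396203301010088)]
side 51 -0.004492838004221036 [-7.11832714e-03  2.85599758e-06] [-0.02582104 -0.01311736  0.01054984] 0.1378131902380069
side 57 0.043308231329141966 [0.04056864 0.04869556] [-0.02657364 -0.01622567  0.02185341] 0.1378670369045212
```

```bash
cat > go.py <<'E'
import sys
from h import *
from station import sense
s=sense();R=s["eef_rot"];z=R[:,2];yaw=np.degrees(np.arctan2(z[1],z[0]))
print(s["tcp_pos"].round(4),round(yaw,2),"tilt",(R[:,1]).round(4),"w",round(s["grip_width"],3),"F",s["ft_force"].round(1),"q",s["qpos"].round(2))
cur=(*s["tcp_pos"],yaw)
for a in sys.argv[1:]:
    t=tuple(float(x) for x in a.split(",")); d=delta(cur,t);print(a,"turn",round(d[0],3),"shift",d[1].round(4)); cur=t
E
python3 go.py 0.6044,0.2285,0.30,83.8 0.6044,0.2285,0.095,83.8
```

```text
[0.454  0.4024 0.31  ] 83.94 tilt [ 0.0023  0.0017 -1.    ] w 0.697 F [-0.   0.2 -0.8] q [ 0.6   0.13  1.46  0.    1.54 -0.87]
0.6044,0.2285,0.30,83.8 turn 0.002 shift [ 0.168  0.01  -0.157]
0.6044,0.2285,0.095,83.8 turn -0.0 shift [0.    0.205 0.   ]
```

Call:
send_rows(deltas=[0,0,0,0.03,0,-0.028,100,0,0,0,0.06,0,-0.056,100,0,0,0,0.09,0.005,-0.084,100,0,0,0,0.12,0.005,-0.112,100,0,0,0,0.15,0.01,-0.14,100,0,0,0,0.165,0.01,-0.154,100,0,0,0,0.168,0.01,-0.157,100,0,0,0,0.168,0.01,-0.157,100,0,0,0,0.168,0.01,-0.157,100])

```text
time: 7.03
tcp_pos: [0.6031, 0.2286, 0.297]
eef_rot: [[0.994, -0.003, 0.106], [-0.106, 0.0, 0.994], [-0.003, -1.0, -0.0]]
ft_force: [-0.0, -0.1, -0.6]
grip_width: 0.999
```

```bash
python3 go.py 0.6044,0.2285,0.095,83.8
```

```text
[0.6031 0.2286 0.297 ] 83.93 tilt [-2.8e-03  1.0e-04 -1.0e+00] w 0.999 F [-0.  -0.1 -0.6] q [ 0.24  0.23  1.37  0.    1.54 -1.23]
0.6044,0.2285,0.095,83.8 turn 0.002 shift [1.30e-03 2.02e-01 1.00e-04]
```

Call:
send_rows(deltas=[0,0,0,0.001,0.04,0,100,0,0,0,0.001,0.08,0,100,0,0,0,0.001,0.12,0,100,0,0,0,0.001,0.155,0,100,0,0,0,0.001,0.185,0,100,0,0,0,0.001,0.202,0,100,0,0,0,0.001,0.202,0,100,0,0,0,0.001,0.202,0,40,0,0,0,0.001,0.202,0,30,0,0,0,0.001,0.202,0,20,0,0,0,0.001,0.202,0,0,0,0,0,0.001,0.202,0,0])

```text
time: 8.03
tcp_pos: [0.6061, 0.2285, 0.0984]
eef_rot: [[0.994, 0.003, 0.105], [-0.105, 0.001, 0.994], [0.003, -1.0, 0.001]]
ft_force: [-0.7, -0.7, 0.0]
grip_width: 0.705
```

Call:
send_rows(deltas=[0,0,0,0,0,0,0,0,0,0,0,0,0,0,0,0,0,0,0,0,0,0,0,0,0,0,0,0])

```text
time: 8.37
tcp_pos: [0.6052, 0.228, 0.0967]
eef_rot: [[0.994, 0.0, 0.106], [-0.106, 0.0, 0.994], [0.0, -1.0, 0.0]]
ft_force: [-0.1, -0.1, 1.0]
grip_width: 0.458
```

Call:
send_rows(deltas=[0,0,0,0,-0.01,0,0,0,0,0,0,-0.03,0,0,0,0,0,0,-0.05,0,0,0,0,0,0,-0.08,0,0,0,0,0,0,-0.11,0,0,0,0,0,0,-0.13,0,0,0,0,0,0,-0.13,0,0,0,0,0,0,-0.13,0,0])

```text
time: 9.03
tcp_pos: [0.6058, 0.2282, 0.2283]
eef_rot: [[0.994, 0.003, 0.106], [-0.106, 0.001, 0.994], [0.003, -1.0, 0.001]]
ft_force: [0.5, 0.2, -2.5]
grip_width: 0.454
```

```bash
python3 go.py 0.567,-0.168,0.215,100 0.567,-0.168,0.175,100
```

```text
[0.6058 0.2282 0.2283] 83.94 tilt [ 3.e-03  7.e-04 -1.e+00] w 0.454 F [ 0.5  0.2 -2.5] q [ 0.24  0.27  1.46 -0.    1.41 -1.23]
0.567,-0.168,0.215,100 turn -0.28 shift [ 0.0032  0.0133 -0.3981]
0.567,-0.168,0.175,100 turn -0.0 shift [0.   0.04 0.  ]
```

Call:
send_rows(deltas=[0,0,0,-0.007,0,-0.03,0,0,-0.03,0,-0.015,0.003,-0.065,0,0,-0.06,0,-0.024,0.004,-0.103,0,0,-0.09,0,-0.033,0.006,-0.141,0,0,-0.12,0,-0.042,0.008,-0.179,0,0,-0.15,0,-0.051,0.01,-0.217,0,0,-0.18,0,-0.059,0.011,-0.255,0,0,-0.21,0,-0.045,0.012,-0.288,0,0,-0.24,0,-0.03,0.013,-0.322,0,0,-0.27,0,-0.013,0.013,-0.356,0,0,-0.28,0,-0.001,0.013,-0.386,0,0,-0.28,0,0.003,0.013,-0.398,0])

```text
time: 10.03
tcp_pos: [0.5653, -0.1718, 0.2108]
eef_rot: [[0.985, -0.003, -0.171], [0.171, -0.0, 0.985], [-0.003, -1.0, 0.0]]
ft_force: [-0.3, 0.6, -1.5]
grip_width: 0.456
```

Call:
send_rows(deltas=[0,0,0,0,0.02,0,0,0,0,0,0,0.035,0,0,0,0,0,0,0.04,0,0,0,0,0,0,0.04,0,0,0,0,0,0,0.04,0,0,0,0,0,0,0.04,0,0])

```text
time: 10.53
tcp_pos: [0.5664, -0.1677, 0.1742]
eef_rot: [[0.985, 0.001, -0.174], [0.174, -0.0, 0.985], [0.001, -1.0, -0.0]]
ft_force: [-1.2, -0.9, -2.6]
grip_width: 0.455
```

```bash
python3 go.py
python3 - <<'E'
from h import *
t=snap("top","top2"); s=snap("side","side2")
crop(t,260,120,420,240,"t2.png"); crop(s,240,150,420,285,"s2.png")
E
```

```text
[ 0.5664 -0.1677  0.1742] 100.02 tilt [ 7.e-04 -3.e-04 -1.e+00] w 0.455 F [-1.2 -0.9 -2.6] q [-0.42  0.18  1.67  0.    1.29 -2.17]
scale 5.0
scale 4.444444444444445
```

View pics/s2.png

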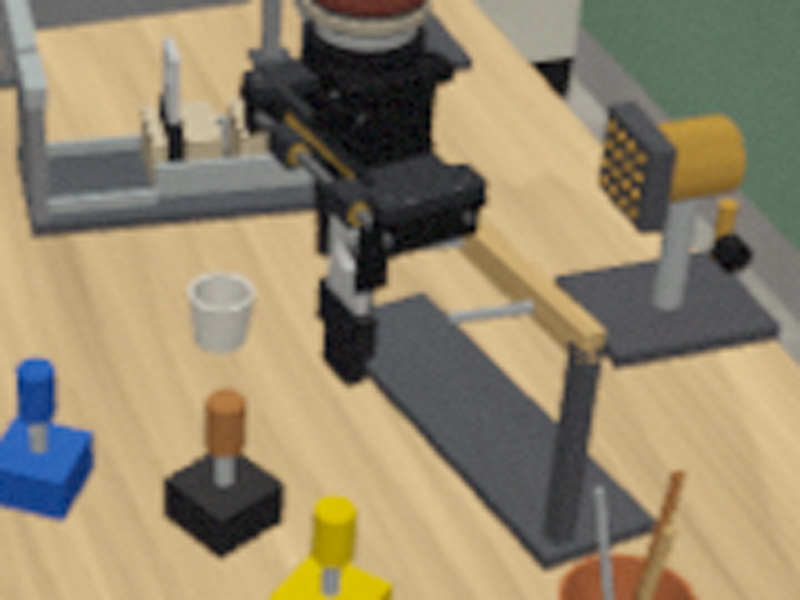

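View pics/t2.png

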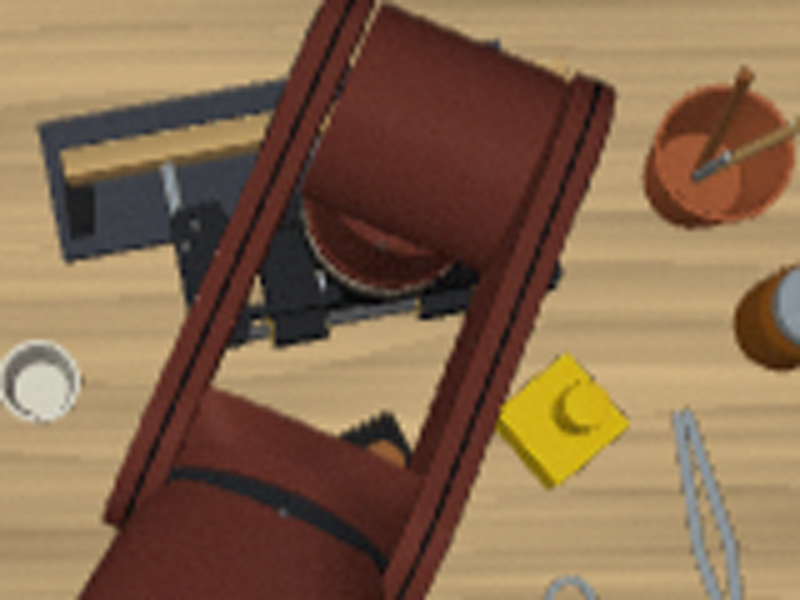

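Call:
send_rows(deltas=[0,0,0,0.006,0.001,0,0,0,0,0,0.014,0.0025,0,0,0,0,0,0.022,0.004,0,0,0,0,0,0.03,0.0055,0,0,0,0,0,0.038,0.007,0,0,0,0,0,0.046,0.008,0,0,0,0,0,0.051,0.009,0,0,0,0,0,0.053,0.0095,0,0,0,0,0,0.053,0.0095,0,0,0,0,0,0.053,0.0095,0,0])

```text
time: 11.47
tcp_pos: [0.6181, -0.1588, 0.1638]
eef_rot: [[0.985, -0.001, -0.173], [0.173, 0.0, 0.985], [-0.001, -1.0, 0.0]]
ft_force: [0.6, -0.3, -1.3]
grip_width: 0.458
```

```bash
python3 go.py
python3 - <<'E'
from h import *
s=snap("side","side3")
crop(s,280,165,400,255,"s3.png")
E
```

```text
[ 0.6181 -0.1588  0.1638] 99.98 tilt [-6.e-04  1.e-04 -1.e+00] w 0.458 F [ 0.6 -0.3 -1.3] q [-0.37  0.3   1.55 -0.    1.3  -2.12]
scale 6.666666666666667
```

View pics/s3.png

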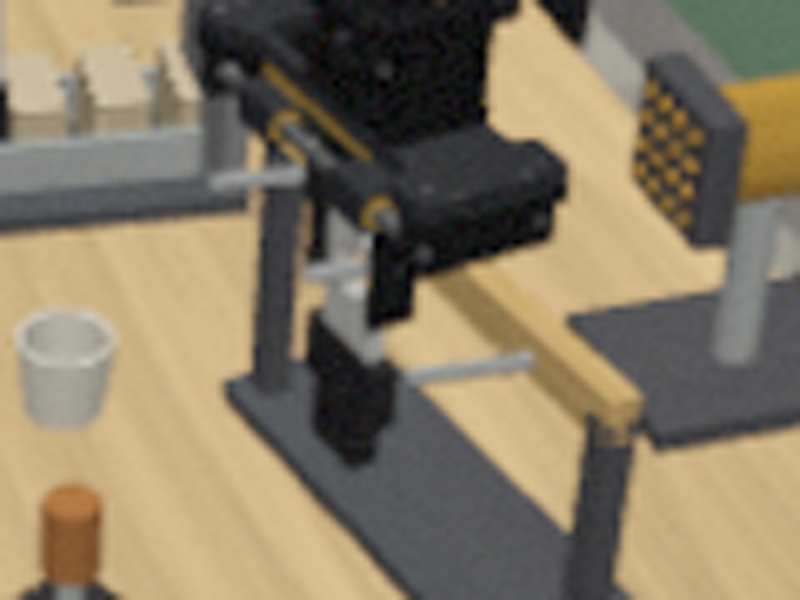

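The peg tip shows through the eye at crop (315,270), with no contact force. Lower it onto the peg.

Call:
send_rows(deltas=[0,0,0,0,0.003,0,0,0,0,0,0,0.005,0,0,0,0,0,0,0.007,0,0,0,0,0,0,0.008,0,0,0,0,0,0,0.008,0,0])

```text
time: 11.93
tcp_pos: [0.6182, -0.159, 0.1564]
eef_rot: [[0.985, 0.0, -0.173], [0.173, -0.0, 0.985], [0.0, -1.0, -0.0]]
ft_force: [-0.7, 0.5, 0.9]
grip_width: 0.454
```

Call:
send_rows(deltas=[0,0,0,0,0.001,0,50,0,0,0,0,0.001,0,55,0,0,0,0,0.001,0,65,0,0,0,0,0.001,0,65,0,0,0,0,0.001,0,65,0,0,0,0,-0.01,0,65,0,0,0,0,-0.03,0,65,0,0,0,0,-0.06,0,65,0,0,0,0,-0.09,0,65,0,0,0,0,-0.12,0,65,0,0,0,0,-0.14,0,65,0,0,0,0,-0.14,0,65])

```text
time: 12.93
tcp_pos: [0.6206, -0.1597, 0.3039]
eef_rot: [[0.985, 0.01, -0.173], [0.173, -0.004, 0.985], [0.009, -1.0, -0.006]]
ft_force: [0.4, -0.1, 1.2]
grip_width: 0.648
```

```bash
python3 - <<'E'
from h import *
s=snap("side","side4")
crop(s,280,165,400,255,"s4.png")
E
python3 go.py 0.50,0.05,0.29,92 0.5568,0.2323,0.27,83.9 0.5568,0.2323,0.095,83.9
```

```text
scale 6.666666666666667
[ 0.6198 -0.1594  0.3007] 99.98 tilt [ 0.0068 -0.0027 -1.    ] w 0.65 F [ 0.2  0.4 -0.2] q [-0.37  0.21  1.39  0.    1.53 -2.12]
0.50,0.05,0.29,92 turn 0.139 shift [-0.0817  0.0107  0.227 ]
0.5568,0.2323,0.27,83.9 turn 0.141 shift [0.0631 0.02   0.1802]
0.5568,0.2323,0.095,83.9 turn -0.0 shift [0.    0.175 0.   ]
```

View pics/s4.png

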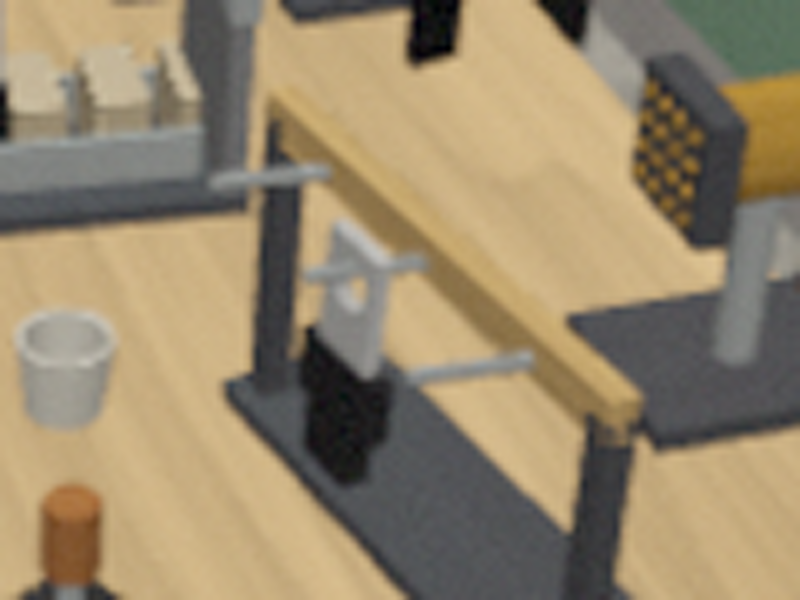

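Paddle hangs on peg1 at crop (350,270), at mid-peg. Now the second paddle.

```bash
python3 go.py 0.5568,0.2323,0.28,83.9
```

```text
[ 0.6198 -0.1594  0.3007] 99.98 tilt [ 0.0068 -0.0027 -1.    ] w 0.65 F [ 0.2  0.4 -0.2] q [-0.37  0.21  1.39  0.    1.53 -2.12]
0.5568,0.2323,0.28,83.9 turn 0.281 shift [0.0058 0.0207 0.3967]
```

Call:
send_rows(deltas=[0,0.03,0,0,0,0.035,100,0,0.06,0,0,0,0.075,100,0,0.09,0,0.002,0.003,0.115,100,0,0.12,0,0.003,0.006,0.155,100,0,0.15,0,0.004,0.009,0.195,100,0,0.18,0,0.005,0.012,0.235,100,0,0.21,0,0.006,0.015,0.275,100,0,0.24,0,0.006,0.018,0.315,100,0,0.27,0,0.006,0.02,0.355,100,0,0.281,0,0.006,0.02,0.385,100,0,0.281,0,0.006,0.02,0.397,100,0,0.281,0,0.006,0.02,0.397,100])

```text
time: 13.98
tcp_pos: [0.5538, 0.2357, 0.2747]
eef_rot: [[0.995, -0.002, 0.102], [-0.102, -0.0, 0.995], [-0.002, -1.0, -0.0]]
ft_force: [-0.7, -0.1, -0.1]
grip_width: 1.0
```

Call:
send_rows(deltas=[0,0,0,0,0,0,100,0,0,0,0,0,0,100])

```text
time: 14.15
tcp_pos: [0.5555, 0.2319, 0.2754]
eef_rot: [[0.994, -0.001, 0.107], [-0.107, -0.001, 0.994], [-0.001, -1.0, -0.001]]
ft_force: [-0.3, -0.2, 0.0]
grip_width: 1.001
```

```bash
python3 go.py 0.5568,0.2323,0.095,83.9
```

```text
[0.5555 0.2319 0.2754] 83.84 tilt [-8.e-04 -1.e-03 -1.e+00] w 1.001 F [-0.3 -0.2  0. ] q [ 0.26  0.14  1.52 -0.    1.48 -1.2 ]
0.5568,0.2323,0.095,83.9 turn -0.001 shift [0.0013 0.1804 0.0006]
```

Call:
send_rows(deltas=[0,0,0,0.001,0.04,0,100,0,0,0,0.001,0.08,0,100,0,0,0,0.001,0.12,0,100,0,0,0,0.001,0.15,0,100,0,0,0,0.001,0.172,0,100,0,0,0,0.001,0.179,0,100,0,0,0,0.001,0.179,0,100,0,0,0,0.001,0.179,0,40,0,0,0,0.001,0.179,0,30,0,0,0,0.001,0.179,0,20,0,0,0,0.001,0.179,0,0,0,0,0,0.001,0.179,0,0])

```text
time: 15.15
tcp_pos: [0.5571, 0.2334, 0.0984]
eef_rot: [[0.994, 0.002, 0.106], [-0.106, 0.001, 0.994], [0.002, -1.0, 0.001]]
ft_force: [0.5, -1.2, 0.4]
grip_width: 0.708
```

Call:
send_rows(deltas=[0,0,0,0,0,0,0,0,0,0,0,0,0,0,0,0,0,0,0,0,0,0,0,0,0,0,0,0])

```text
time: 15.48
tcp_pos: [0.5563, 0.2332, 0.0971]
eef_rot: [[0.994, 0.0, 0.106], [-0.106, 0.0, 0.994], [0.0, -1.0, 0.0]]
ft_force: [0.1, -0.9, 0.1]
grip_width: 0.456
```

Call:
send_rows(deltas=[0,0,0,0,-0.01,0,0,0,0,0,0,-0.03,0,0,0,0,0,0,-0.05,0,0,0,0,0,0,-0.08,0,0,0,0,0,0,-0.11,0,0,0,0,0,0,-0.13,0,0,0,0,0,0,-0.13,0,0,0,0,0,0,-0.13,0,0])

```text
time: 16.15
tcp_pos: [0.5571, 0.2333, 0.2288]
eef_rot: [[0.994, 0.003, 0.107], [-0.107, 0.001, 0.994], [0.003, -1.0, 0.001]]
ft_force: [0.4, 1.1, -1.8]
grip_width: 0.45
```

```bash
python3 go.py 0.51,0.02,0.215,92 0.552,-0.0845,0.215,100 0.552,-0.0845,0.175,100
```

```text
[0.5571 0.2333 0.2288] 83.88 tilt [ 3.1e-03  9.0e-04 -1.0e+00] w 0.45 F [ 0.4  1.1 -1.8] q [ 0.27  0.16  1.58  0.    1.39 -1.2 ]
0.51,0.02,0.215,92 turn -0.142 shift [-0.0241  0.0138 -0.2171]
0.552,-0.0845,0.215,100 turn -0.14 shift [ 0.0383  0.     -0.1059]
0.552,-0.0845,0.175,100 turn -0.0 shift [0.   0.04 0.  ]
```

Call:
send_rows(deltas=[0,0,0,-0.003,0,-0.02,0,0,-0.03,0,-0.007,0.003,-0.055,0,0,-0.06,0,-0.011,0.006,-0.09,0,0,-0.09,0,-0.015,0.009,-0.125,0,0,-0.12,0,-0.019,0.012,-0.16,0,0,-0.15,0,-0.022,0.014,-0.19,0,0,-0.18,0,-0.024,0.014,-0.217,0,0,-0.21,0,-0.012,0.014,-0.245,0,0,-0.24,0,0.004,0.014,-0.27,0,0,-0.27,0,0.018,0.014,-0.295,0,0,-0.281,0,0.0285,0.014,-0.3135,0,0,-0.281,0,0.0288,0.014,-0.3165,0])

```text
time: 17.15
tcp_pos: [0.5509, -0.0878, 0.2105]
eef_rot: [[0.985, -0.003, -0.171], [0.171, -0.0, 0.985], [-0.003, -1.0, 0.0]]
ft_force: [0.0, -0.4, -2.8]
grip_width: 0.454
```

Call:
send_rows(deltas=[0,0,0,0,0.02,0,0,0,0,0,0,0.035,0,0,0,0,0,0,0.04,0,0,0,0,0,0,0.04,0,0,0,0,0,0,0.04,0,0,0,0,0,0,0.04,0,0])

```text
time: 17.65
tcp_pos: [0.5515, -0.0844, 0.1737]
eef_rot: [[0.985, 0.001, -0.174], [0.174, -0.0, 0.985], [0.001, -1.0, -0.0]]
ft_force: [-0.2, 0.1, -1.0]
grip_width: 0.453
```

```bash
python3 go.py 0.5515,-0.0846,0.1735,100
python3 - <<'E'
from h import *
s=snap("side","side5")
crop(s,240,120,420,255,"s5.png")
E
```

```text
[ 0.5515 -0.0844  0.1737] 100.01 tilt [ 7.e-04 -2.e-04 -1.e+00] w 0.453 F [-0.2  0.1 -1. ] q [-0.29  0.1   1.76  0.    1.29 -2.04]
0.5515,-0.0846,0.1735,100 turn 0.0 shift [-0.0001  0.0002 -0.0002]
scale 4.444444444444445
```

View pics/s5.png

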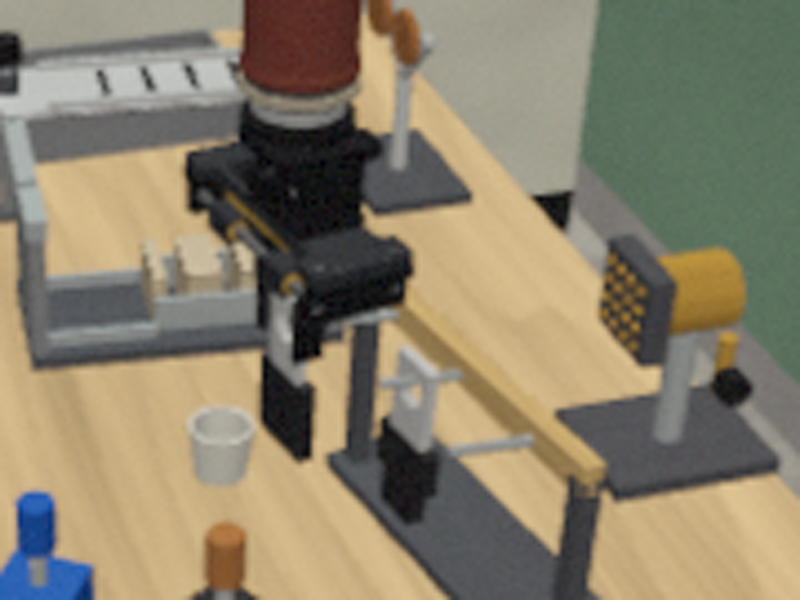

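Aligned before peg0, same offsets as before. Insert and lower.

Call:
send_rows(deltas=[0,0,0,0.006,0.001,0,0,0,0,0,0.014,0.0025,0,0,0,0,0,0.022,0.004,0,0,0,0,0,0.03,0.0055,0,0,0,0,0,0.038,0.007,0,0,0,0,0,0.046,0.008,0,0,0,0,0,0.051,0.009,0,0,0,0,0,0.053,0.0095,0,0,0,0,0,0.053,0.0095,0,0,0,0,0,0.053,0.0095,0,0])

```text
time: 18.53
tcp_pos: [0.6033, -0.0755, 0.1633]
eef_rot: [[0.985, -0.001, -0.173], [0.173, 0.0, 0.985], [-0.001, -1.0, 0.0]]
ft_force: [-0.3, 0.3, -0.9]
grip_width: 0.452
```

```bash
python3 go.py
python3 - <<'E'
from h import *
s=snap("side","side6")
crop(s,260,145,380,235,"s6.png")
E
```

```text
[ 0.6033 -0.0755  0.1633] 99.99 tilt [-7.e-04  1.e-04 -1.e+00] w 0.452 F [-0.3  0.3 -0.9] q [-0.25  0.23  1.63 -0.    1.28 -2.  ]
scale 6.666666666666667
```

View pics/s6.png

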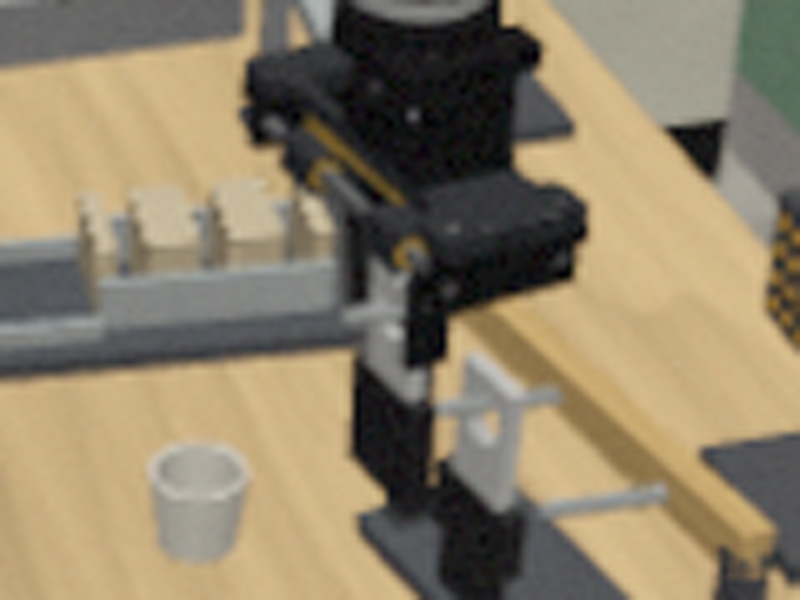

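Call:
send_rows(deltas=[0,0,0,0,0.003,0,0,0,0,0,0,0.005,0,0,0,0,0,0,0.007,0,0,0,0,0,0,0.008,0,0,0,0,0,0,0.008,0,0])

```text
time: 19.0
tcp_pos: [0.6036, -0.0756, 0.1564]
eef_rot: [[0.985, 0.001, -0.173], [0.173, -0.0, 0.985], [0.001, -1.0, -0.0]]
ft_force: [-2.1, 0.5, 3.6]
grip_width: 0.459
```

Call:
send_rows(deltas=[0,0,0,0,0.001,0,50,0,0,0,0,0.001,0,55,0,0,0,0,0.001,0,62,0,0,0,0,0.001,0,62,0,0,0,0,0.001,0,62,0,0,0,0,-0.01,0,62,0,0,0,0,-0.03,0,62,0,0,0,0,-0.06,0,62,0,0,0,0,-0.09,0,62,0,0,0,0,-0.12,0,62,0,0,0,0,-0.14,0,62,0,0,0,0,-0.14,0,62])

```text
time: 20.0
tcp_pos: [0.6059, -0.0761, 0.3031]
eef_rot: [[0.985, 0.01, -0.173], [0.173, -0.003, 0.985], [0.01, -1.0, -0.004]]
ft_force: [-0.8, -0.0, 1.3]
grip_width: 0.621
```

```bash
python3 go.py 0.42,0.02,0.29,83.9
python3 - <<'E'
from h import *
s=snap("side","side7")
crop(s,240,145,400,265,"s7.png")
E
```

```text
[ 0.6059 -0.0761  0.3031] 99.98 tilt [ 0.0103 -0.0027 -0.9999] w 0.621 F [-0.8 -0.   1.3] q [-0.25  0.14  1.47  0.    1.52 -2.  ]
0.42,0.02,0.29,83.9 turn 0.281 shift [-0.1665  0.0131  0.1269]
scale 5.0
```

View pics/s7.png

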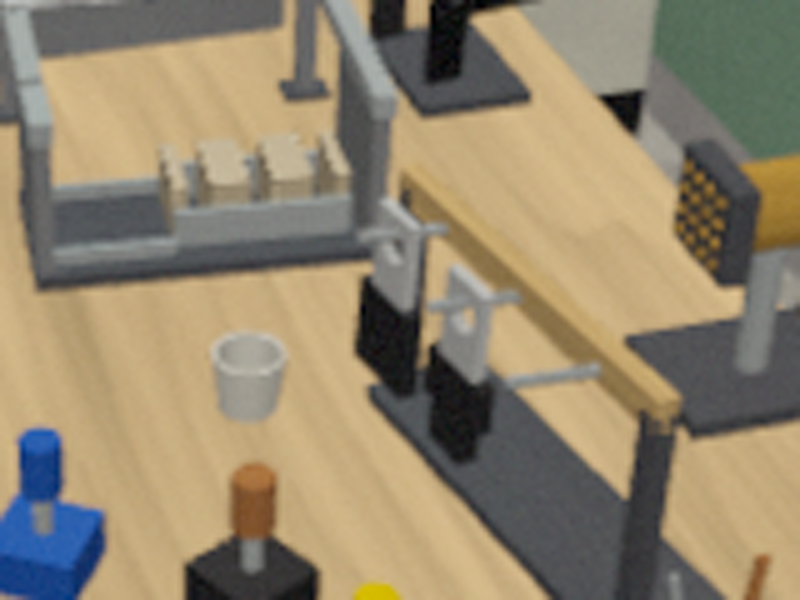

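Both paddles hang at mid-peg, and all three slots are empty. Next I re-measure the block.

```bash
cat > blk.py <<'E'
from h import *
import sys
k=sys.argv[1]
for n in ("top","side"):
    d=snap(n,n+k);C=cloud(d);h=cv2.cvtColor(d["frame"],cv2.COLOR_RGB2HSV);Z=C[...,2]
    box=(C[...,0]>.36)&(C[...,0]<.58)&(C[...,1]<-.1)&(C[...,1]>-.3)
    g=box&(Z>.06)&(Z<.115)&((h[...,0]<14)|(h[...,0]>172))&(h[...,1]>90)
    b=box&(Z>.033)&(Z<.042)&(h[...,2]<60)
    for nm,m in(("grip",g),("body",b)):
        q=C[m]
        if len(q)>5:print(n,nm,len(q),q.mean(0).round(4),q.min(0).round(4),q.max(0).round(4),cv2.minAreaRect((q[:,:2]*1000).astype(np.float32)))
        else:print(n,nm,len(q))
E
python3 blk.py 8
python3 - <<'E'
from h import *
crop(ld("top8"),260,120,420,240,"t8.png")
E
```

```text
top grip 81 [ 0.4724 -0.1934  0.1041] [ 0.4597 -0.2064  0.0692] [ 0.4862 -0.1813  0.1136] ((472.94091796875, -193.83096313476562), (25.140464782714844, 26.542449951171875), 89.99016571044922)
top body 228 [ 0.4715 -0.1928  0.0371] [ 0.4351 -0.2306  0.033 ] [ 0.509  -0.1601  0.0417] ((472.8458557128906, -194.20533752441406), (56.29705810546875, 59.33311080932617), 25.6883602142334)
side grip 37 [ 0.4703 -0.207   0.0879] [ 0.4616 -0.2122  0.0687] [ 0.4838 -0.1993  0.1072] ((472.25860595703125, -206.46629333496094), (11.753169059753418, 21.645254135131836), 81.93248748779297)
side body 180 [ 0.4727 -0.2051  0.0362] [ 0.439  -0.2379  0.033 ] [ 0.5084 -0.1674  0.0409] ((473.6417236328125, -199.36322021484375), (58.22802734375, 61.17885971069336), 23.186279296875)
scale 5.0
```

View pics/t8.png

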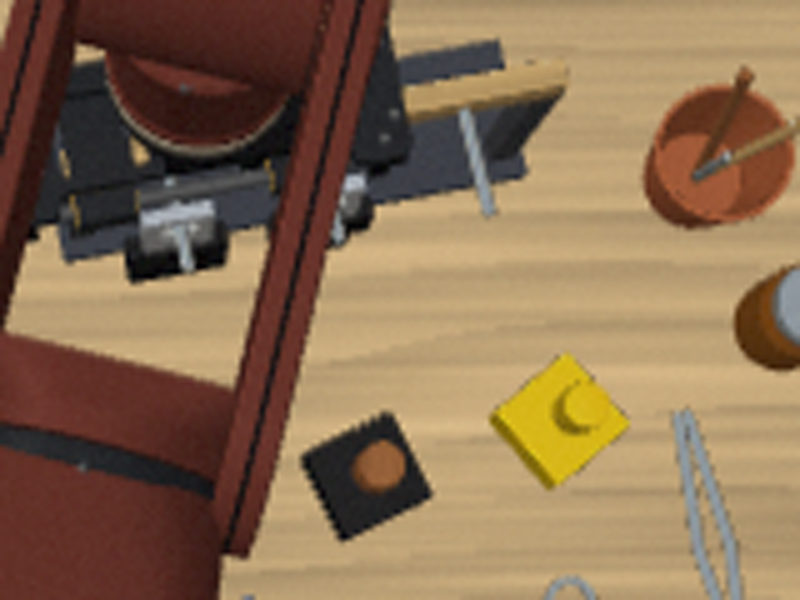

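```bash
python3 go.py 0.473,-0.194,0.22,25.8
```

```text
[ 0.6033 -0.0755  0.2955] 99.98 tilt [ 0. -0. -1.] w 0.618 F [-0.8  0.1 -0.7] q [-0.25  0.14  1.48 -0.    1.52 -2.  ]
0.473,-0.194,0.22,25.8 turn 1.295 shift [-0.1489  0.0755 -0.0942]
```

Call:
send_rows(deltas=[0,0.12,0,-0.02,0,-0.012,80,0,0.24,0,-0.04,0,-0.025,80,0,0.36,0,-0.06,0,-0.038,80,0,0.48,0,-0.08,0,-0.05,80,0,0.6,0,-0.1,0,-0.063,80,0,0.72,0,-0.12,0.02,-0.076,80,0,0.84,0,-0.14,0.04,-0.088,80,0,0.96,0,-0.149,0.06,-0.094,80,0,1.08,0,-0.149,0.075,-0.094,80,0,1.2,0,-0.149,0.075,-0.094,80,0,1.295,0,-0.149,0.075,-0.094,80,0,1.295,0,-0.149,0.075,-0.094,80])

```text
time: 21.15
tcp_pos: [0.4716, -0.1933, 0.2183]
eef_rot: [[0.432, -0.004, 0.902], [-0.902, 0.002, 0.432], [-0.004, -1.0, -0.002]]
ft_force: [0.1, 0.4, 0.3]
grip_width: 0.8
```

Call:
send_rows(deltas=[0,0,0,0,0,0,80,0,0,0,0,0,0,80])

```text
time: 21.32
tcp_pos: [0.4726, -0.1936, 0.2198]
eef_rot: [[0.438, -0.001, 0.899], [-0.899, 0.001, 0.438], [-0.001, -1.0, -0.001]]
ft_force: [0.6, -0.0, -0.4]
grip_width: 0.803
```

```bash
python3 blk.py 9; python3 go.py 0.473,-0.194,0.0743,25.8
```

```text
top grip 32 [ 0.4689 -0.1863  0.0998] [ 0.4603 -0.1943  0.072 ] [ 0.4803 -0.1809  0.1123] ((469.83282470703125, -186.54718017578125), (21.961015701293945, 8.313149452209473), 24.23118019104004)
top body 127 [ 0.46   -0.1859  0.037 ] [ 0.4353 -0.2118  0.0331] [ 0.497  -0.1662  0.042 ] ((466.52142333984375, -184.30471801757812), (53.5527458190918, 35.76544952392578), 26.015249252319336)
side grip 35 [ 0.4727 -0.2071  0.0861] [ 0.4634 -0.2122  0.0667] [ 0.4842 -0.1975  0.1075] ((472.8735046386719, -205.6190643310547), (13.203340530395508, 20.66628074645996), 80.4191665649414)
side body 144 [ 0.4741 -0.2078  0.0362] [ 0.4396 -0.2366  0.0332] [ 0.5088 -0.171   0.041 ] ((473.9669494628906, -199.51075744628906), (56.72692108154297, 61.0340690612793), 23.451025009155273)
[ 0.4729 -0.1938  0.2204] 25.9 tilt [-3.e-04  2.e-04 -1.e+00] w 0.8 F [-1.1 -0.2 -0.1] q [-0.54 -0.05  1.82 -0.    1.37 -1.  ]
0.473,-0.194,0.0743,25.8 turn 0.002 shift [ 0.0002  0.1461 -0.    ]
```

Block not moved (side view unchanged). Descend and grip.

Call:
send_rows(deltas=[0,0,0,0,0.04,0,80,0,0,0,0,0.08,0,80,0,0,0,0,0.115,0,80,0,0,0,0,0.14,0,80,0,0,0,0,0.145,0,80,0,0,0,0,0.145,0,80,0,0,0,0,0.145,0,30,0,0,0,0,0.145,0,15,0,0,0,0,0.145,0,0,0,0,0,0,0.145,0,0,0,0,0,0,0.145,0,0,0,0,0,0,0.145,0,0])

```text
time: 22.42
tcp_pos: [0.4734, -0.1941, 0.0763]
eef_rot: [[0.435, 0.001, 0.9], [-0.9, -0.001, 0.435], [0.001, -1.0, 0.001]]
ft_force: [0.3, -1.1, 0.1]
grip_width: 0.428
```

Call:
send_rows(deltas=[0,0,0,0,0,0,0,0,0,0,0,0,0,0,0,0,0,0,0,0,0,0,0,0,0,0,0,0,0,0,0,0,0,0,0,0,0,0,0,0,0,0])

```text
time: 22.92
tcp_pos: [0.4729, -0.1941, 0.0757]
eef_rot: [[0.435, -0.0, 0.9], [-0.9, -0.0, 0.435], [0.0, -1.0, -0.0]]
ft_force: [-2.1, -1.6, 3.1]
grip_width: 0.314
```

```bash
python3 go.py
```

```text
[ 0.4729 -0.1941  0.0757] 25.78 tilt [-1.e-04 -2.e-04 -1.e+00] w 0.314 F [-2.1 -1.6  3.1] q [-0.54  0.11  1.95 -0.    1.09 -0.99]
```

Call:
send_rows(deltas=[0,0,0,0,-0.02,0,0,0,0,0,0,-0.05,0,0,0,0,0,0,-0.08,0,0,0,0,0,0,-0.11,0,0,0,0,0,0,-0.14,0,0,0,0,0,0,-0.165,0,0,0,0,0,0,-0.17,0,0,0,0,0,0,-0.17,0,0])

```text
time: 23.58
tcp_pos: [0.474, -0.1942, 0.2468]
eef_rot: [[0.435, 0.003, 0.9], [-0.9, -0.001, 0.435], [0.003, -1.0, 0.002]]
ft_force: [-0.4, 0.2, -4.6]
grip_width: 0.314
```

```bash
python3 go.py 0.4922,0.240,0.245,83.9
```

```text
[ 0.474  -0.1942  0.2468] 25.79 tilt [ 0.0031 -0.0015 -1.    ] w 0.314 F [-0.4  0.2 -4.6] q [-0.54 -0.07  1.79  0.    1.42 -0.99]
0.4922,0.240,0.245,83.9 turn -1.014 shift [-0.383   0.0018  0.2054]
```

Call:
send_rows(deltas=[0,-0.08,0,-0.02,0,0.011,0,0,-0.17,0,-0.05,0,0.027,0,0,-0.26,0,-0.083,0,0.0445,0,0,-0.36,0,-0.117,0,0.063,0,0,-0.46,0,-0.152,0,0.0815,0,0,-0.56,0,-0.187,0,0.1,0,0,-0.66,0,-0.222,0,0.119,0,0,-0.76,0,-0.257,0,0.138,0,0,-0.85,0,-0.292,0,0.157,0,0,-0.93,0,-0.327,0,0.175,0,0,-1,0,-0.36,0,0.193,0,0,-1.014,0,-0.38,0,0.204,0])

```text
time: 24.58
tcp_pos: [0.4892, 0.2403, 0.2417]
eef_rot: [[0.995, -0.005, 0.101], [-0.101, 0.0, 0.995], [-0.005, -1.0, -0.0]]
ft_force: [-0.7, -0.7, -3.0]
grip_width: 0.31
```

Call:
send_rows(deltas=[0,0,0,0,0,0,0,0,0,0,0,0,0,0,0,0,0,0,0,0,0])

```text
time: 24.83
tcp_pos: [0.4902, 0.2363, 0.2428]
eef_rot: [[0.994, -0.004, 0.106], [-0.106, -0.002, 0.994], [-0.004, -1.0, -0.002]]
ft_force: [-0.5, -0.3, -2.9]
grip_width: 0.315
```

```bash
python3 go.py 0.4922,0.240,0.0877,83.9;python3 - <<'E'
from h import *
t=snap("top","top10"); s=snap("side","side10")
crop(s,180,100,340,220,"s10.png");crop(t,90,120,250,240,"t10.png")
E
```

```text
[0.4902 0.2363 0.2428] 83.89 tilt [-0.0041 -0.0018 -1.    ] w 0.315 F [-0.5 -0.3 -2.9] q [ 0.3   0.02  1.71 -0.    1.42 -1.16]
0.4922,0.240,0.0877,83.9 turn -0.0 shift [0.0016 0.1551 0.0039]
scale 5.0
scale 5.0
```

View pics/s10.png

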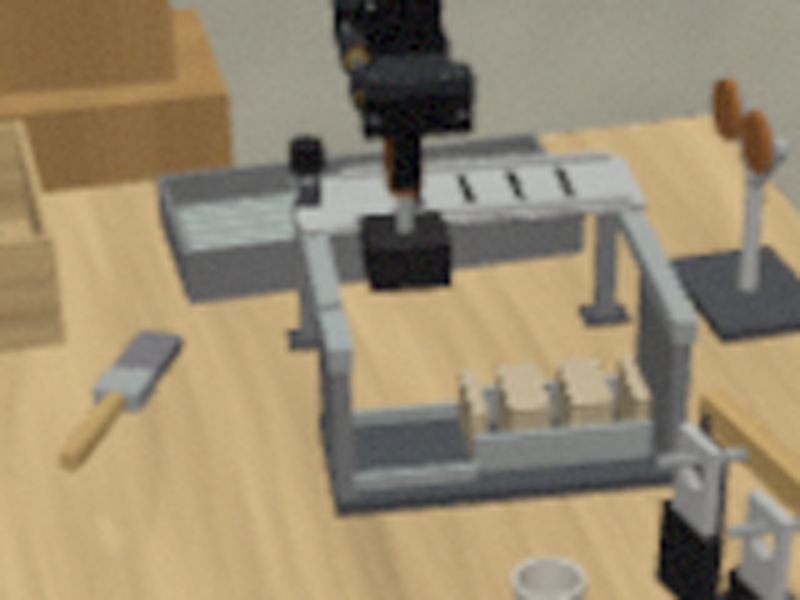

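View pics/t10.png

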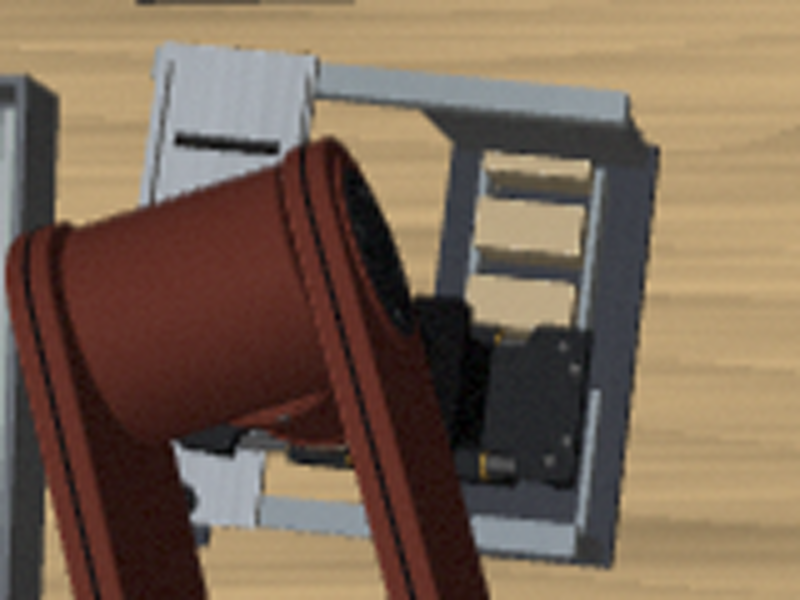

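Call:
send_rows(deltas=[0,0,0,0.001,0.03,0.003,0,0,0,0,0.001,0.06,0.003,0,0,0,0,0.001,0.09,0.003,0,0,0,0,0.001,0.115,0.003,0,0,0,0,0.001,0.135,0.003,0,0,0,0,0.001,0.145,0.003,0,0,0,0,0.001,0.145,0.003,0,0,0,0,0.001,0.145,0.003,0])

```text
time: 25.6
tcp_pos: [0.493, 0.2392, 0.1008]
eef_rot: [[0.994, -0.0, 0.108], [-0.108, -0.0, 0.994], [-0.0, -1.0, -0.0]]
ft_force: [0.2, -0.8, -2.1]
grip_width: 0.313
```

```bash
python3 go.py 0.4922,0.240,0.0877,83.9
```

```text
[0.493  0.2392 0.1008] 83.81 tilt [-3.e-04 -1.e-04 -1.e+00] w 0.313 F [ 0.2 -0.8 -2.1] q [ 0.31  0.16  1.84 -0.    1.15 -1.15]
0.4922,0.240,0.0877,83.9 turn -0.002 shift [-0.0008  0.0131  0.0007]
```

Call:
send_rows(deltas=[0,0,0,0,0.006,0,0,0,0,0,0,0.01,0,0,0,0,0,0,0.0125,0,0,0,0,0,0,0.0135,0,0,0,0,0,0,0.0135,0,0])

```text
time: 26.02
tcp_pos: [0.4932, 0.2399, 0.0877]
eef_rot: [[0.994, 0.001, 0.107], [-0.107, 0.0, 0.994], [0.001, -1.0, 0.0]]
ft_force: [-0.5, -1.3, -1.0]
grip_width: 0.313
```

Call:
send_rows(deltas=[0,0,0,0,0.001,0,0,0,0,0,0,0.001,0,40,0,0,0,0,0.001,0,60,0,0,0,0,0.001,0,70,0,0,0,0,0.001,0,70,0,0,0,0,-0.01,0,70,0,0,0,0,-0.04,0,70,0,0,0,0,-0.08,0,70,0,0,0,0,-0.12,0,70,0,0,0,0,-0.16,0,70,0,0,0,0,-0.19,0,70,0,0,0,0,-0.19,0,70])

```text
time: 27.02
tcp_pos: [0.4961, 0.2411, 0.2867]
eef_rot: [[0.994, 0.013, 0.106], [-0.106, 0.004, 0.994], [0.013, -1.0, 0.006]]
ft_force: [1.2, -0.2, 1.0]
grip_width: 0.701
```

```bash
python3 - <<'E'
from h import *
t=snap("top","top11"); s=snap("side","side11")
crop(s,180,100,380,250,"s11.png");crop(t,90,120,250,240,"t11.png")
o=np.array([.5634,.2331]);a=np.radians(-6.2);ex=np.array([np.cos(a),np.sin(a)]);ey=np.array([-np.sin(a),np.cos(a)])
for d in(t,s):
    C=cloud(d);X=(C[...,:2]-o)@ex;Y=(C[...,:2]-o)@ey;Z=C[...,2]
    m=(X>-.115)&(X<-.03)&(abs(Y)<.045)
    for lo,hi in((.045,.052),(.112,.124)):
        k=m&(Z>lo)&(Z<hi)
        if k.sum()>5:print(lo,k.sum(),X[k].mean(),Y[k].mean(),Z[k].mean(),cv2.minAreaRect((np.c_[X[k],Y[k]]*1000).astype(np.float32)))
    # knob
    k=(abs(X+.126)<.03)&(Y>.1)&(Y<.22)&(Z>.16)&(Z<.215)
    if k.sum():print("knob",k.sum(),X[k].mean(),Y[k].mean(),Z[k].max(),X[k].min(),X[k].max(),Y[k].min(),Y[k].max())
E
python3 go.py
```

```text
scale 4.0
scale 5.0
0.045 101 -0.08668044601385183 -0.004314226160735251 0.04880763829922344 ((-69.93008422851562, -1.5387630462646484), (60.50040054321289, 56.729671478271484), 89.94638061523438)
knob 82 -0.12553867577157327 0.14995112895627546 0.20955281409106305 -0.13839352015641754 -0.09937104790520863 0.12775193552601888 0.16177624941048935
0.045 118 -0.06521284493008826 -0.008079550664549174 0.04843814800770935 ((-65.48474884033203, -3.644519805908203), (67.03131866455078, 60.3363151550293), 88.55841064453125)
0.112 28 -0.06593489133292423 -0.006887618237542873 0.1177593723127067 ((-65.98041534423828, -5.549080848693848), (29.149505615234375, 22.634227752685547), 89.1418228149414)
knob 76 -0.12365635746266881 0.15076371683930406 0.20611919905747822 -0.1359120593632084 -0.10897800790257006 0.1393126445287718 0.17392945864031464
[0.4937 0.2403 0.2798] 83.89 tilt [ 0.0045  0.0014 -1.    ] w 0.698 F [-0.4  0.3 -0.6] q [ 0.31  0.    1.66  0.    1.48 -1.15]
```

View pics/s11.png

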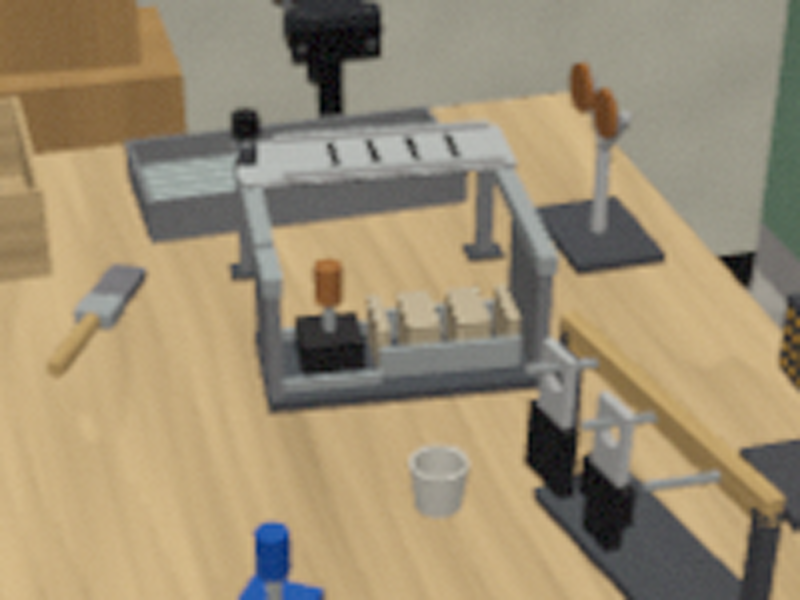

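```bash
cat > pad.py <<'E'
from h import *
import sys
def pads(d,nm):
    o=np.array([.6594,-.1518]);a=np.radians(10);ex=np.array([np.cos(a),np.sin(a)]);ey=np.array([-np.sin(a),np.cos(a)])
    C=cloud(d);X=(C[...,:2]-o)@ex+.038;Y=(C[...,:2]-o)@ey;Z=C[...,2]
    for i,yc in((0,.085),(1,0.)):
        k=(abs(Y-yc)<.03)&(X<.025)&(X>-.04)&(Z>.186)&(Z<.2)&(abs(Y-yc)>.005)
        if k.sum()>3:print(nm,"peg",i,"top edge n",k.sum(),"x",np.median(X[k]).round(4),"y",(np.median(Y[k])-yc).round(4),"ext",Y[k].min()-yc,Y[k].max()-yc,"z",Z[k].mean().round(4))
        k=(abs(Y-yc)<.04)&(X<.03)&(X>-.04)&(Z>.065)&(Z<.13)
        if k.sum()>3:print("   head n",k.sum(),"x",np.median(X[k]).round(4),"y",(np.median(Y[k])-yc).round(4),"z",Z[k].min())
if __name__=="__main__":
    for n in("top","side"): pads(ld(n+sys.argv[1]),n)
E
python3 pad.py 11; python3 go.py 0.4541,0.4000,0.28,83.9
```

```text
top peg 0 top edge n 38 x -0.0022 y 0.0059 ext -0.018895687904730937 0.020751584146311952 z 0.1935
   head n 72 x -0.013 y 0.0044 z 0.07449250972575451
top peg 1 top edge n 39 x -0.0041 y 0.007 ext -0.018610953590502202 0.020639738123793987 z 0.194
   head n 65 x -0.014 y 0.0048 z 0.06697068327702475
side peg 0 top edge n 37 x -0.0025 y -0.0087 ext -0.02536671153977444 0.022870336932251684 z 0.1911
   head n 194 x -0.0102 y -0.0125 z 0.072339982993295
side peg 1 top edge n 36 x -0.0046 y -0.009 ext -0.023737901284447104 0.01865870684530314 z 0.1922
   head n 183 x -0.0114 y -0.011 z 0.0689052969963734
[0.4937 0.2403 0.2798] 83.89 tilt [ 0.0045  0.0014 -1.    ] w 0.698 F [-0.4  0.3 -0.6] q [ 0.31  0.    1.66  0.    1.48 -1.15]
0.4541,0.4000,0.28,83.9 turn -0.0 shift [-0.0563 -0.0002  0.1546]
```

Call:
send_rows(deltas=[0,0,0,-0.01,0,0.025,90,0,0,0,-0.02,0,0.055,100,0,0,0,-0.03,0,0.085,100,0,0,0,-0.042,0,0.115,100,0,0,0,-0.051,0,0.14,100,0,0,0,-0.056,0,0.153,100,0,0,0,-0.056,0,0.156,100,0,0,0,-0.056,0,0.156,100,0,0,0,-0.056,0,0.156,100])

```text
time: 27.87
tcp_pos: [0.4538, 0.3998, 0.2763]
eef_rot: [[0.994, -0.001, 0.107], [-0.107, -0.002, 0.994], [-0.001, -1.0, -0.002]]
ft_force: [0.0, -1.1, -0.3]
grip_width: 0.993
```

```bash
python3 go.py 0.454,0.402,0.172,83.9
```

```text
[0.4538 0.3998 0.2763] 83.86 tilt [-8.0e-04 -1.5e-03 -1.0e+00] w 0.993 F [ 0.  -1.1 -0.3] q [ 0.59  0.14  1.51 -0.    1.49 -0.87]
0.454,0.402,0.172,83.9 turn -0.001 shift [-1.000e-04  1.043e-01  2.200e-03]
```

Call:
send_rows(deltas=[0,0,0,0,0.035,0.002,100,0,0,0,0,0.07,0.002,100,0,0,0,0,0.095,0.002,100,0,0,0,0,0.104,0.002,100,0,0,0,0,0.104,0.002,100,0,0,0,0,0.104,0.002,50,0,0,0,0,0.104,0.002,0,0,0,0,0,0.104,0.002,0,0,0,0,0,0.104,0.002,0,0,0,0,0,0.104,0.002,0,0,0,0,0,0.104,0.002,0,0,0,0,0,0.104,0.002,0])

```text
time: 28.87
tcp_pos: [0.4539, 0.4031, 0.1734]
eef_rot: [[0.994, 0.0, 0.106], [-0.106, 0.0, 0.994], [0.0, -1.0, 0.0]]
ft_force: [0.0, -0.3, 0.1]
grip_width: 0.553
```

Call:
send_rows(deltas=[0,0,0,0,0,0,0,0,0,0,0,0,0,0,0,0,0,0,0,0,0,0,0,0,0,0,0,0,0,0,0,0,0,0,0,0,0,0,0,0,0,0,0,0,0,0,0,0,0])

```text
time: 29.45
tcp_pos: [0.4538, 0.4031, 0.173]
eef_rot: [[0.994, -0.0, 0.106], [-0.106, 0.0, 0.994], [-0.0, -1.0, 0.0]]
ft_force: [0.2, 2.3, -1.0]
grip_width: 0.313
```

Call:
send_rows(deltas=[0,0,0,0,-0.003,0,0,0,0,0,0,-0.003,0,0,0,0,0,0,-0.003,0,0])

```text
time: 29.7
tcp_pos: [0.4537, 0.4026, 0.1749]
eef_rot: [[0.994, -0.001, 0.107], [-0.107, -0.001, 0.994], [-0.001, -1.0, -0.001]]
ft_force: [2.8, 2.0, -9.4]
grip_width: 0.312
```

```bash
python3 go.py 0.437,0.2459,0.175,83.9
```

```text
[0.4537 0.4026 0.1749] 83.87 tilt [-9.e-04 -9.e-04 -1.e+00] w 0.312 F [ 2.8  2.  -9.4] q [ 0.6   0.21  1.62 -0.    1.3  -0.87]
0.437,0.2459,0.175,83.9 turn -0.0 shift [ 2.000e-04 -1.000e-04 -1.575e-01]
```

Call:
send_rows(deltas=[0,0,0,0,0,-0.01,0,0,0,0,0,0,-0.025,0,0,0,0,0,0,-0.045,0,0,0,0,0,0,-0.065,0,0,0,0,0,0,-0.085,0,0,0,0,0,0,-0.105,0,0,0,0,0,0,-0.125,0,0,0,0,0,0,-0.142,0,0,0,0,0,0,-0.153,0,0,0,0,0,0,-0.158,0,0,0,0,0,0,-0.158,0,0,0,0,0,0,-0.158,0])

```text
time: 30.7
tcp_pos: [0.4365, 0.246, 0.1757]
eef_rot: [[0.994, -0.001, 0.107], [-0.107, 0.0, 0.994], [-0.001, -1.0, 0.0]]
ft_force: [1.2, 3.0, -8.9]
grip_width: 0.311
```

Call:
send_rows(deltas=[0,0,0,0,0,-0.001,0,0,0,0,0,0,-0.001,0])

```text
time: 30.87
tcp_pos: [0.4365, 0.2459, 0.1758]
eef_rot: [[0.994, -0.001, 0.106], [-0.106, 0.002, 0.994], [-0.001, -1.0, 0.001]]
ft_force: [1.4, 6.0, -9.3]
grip_width: 0.313
```

Call:
send_rows(deltas=[0,0,0,0,0.004,0,0,0,0,0,0,0.008,0,0,0,0,0,0,0.0095,0,0,0,0,0,0,0.0095,0,0])

```text
time: 31.2
tcp_pos: [0.4366, 0.2459, 0.1662]
eef_rot: [[0.994, -0.001, 0.106], [-0.106, 0.001, 0.994], [-0.001, -1.0, 0.001]]
ft_force: [-0.7, 5.7, -7.0]
grip_width: 0.31
```

Call:
send_rows(deltas=[0,0,0,0,0,0,40,0,0,0,0,0,0,60,0,0,0,0,0,0,80,0,0,0,0,0,0,80,0,0,0,0,0,0,80,0,0,0,0,-0.01,0,80,0,0,0,0,-0.04,0,80,0,0,0,0,-0.08,0,80,0,0,0,0,-0.12,0,80,0,0,0,0,-0.16,0,80,0,0,0,0,-0.16,0,80])

```text
time: 32.12
tcp_pos: [0.4402, 0.246, 0.3374]
eef_rot: [[0.994, 0.015, 0.107], [-0.107, 0.005, 0.994], [0.014, -1.0, 0.007]]
ft_force: [0.3, 0.1, 1.0]
grip_width: 0.795
```

```bash
python3 go.py 0.35,-0.1,0.35,60
```

```text
[0.4402 0.246  0.3374] 83.88 tilt [ 0.0146  0.0052 -0.9999] w 0.795 F [0.3 0.1 1. ] q [ 0.35 -0.14  1.68 -0.    1.58 -1.11]
0.35,-0.1,0.35,60 turn 0.417 shift [-0.0528 -0.0126 -0.3536]
```

Move the arm aside (z ≥ 0.33, clear of everything) and verify.

Call:
send_rows(deltas=[0,0,0,0,0,-0.03,80,0,0,0,0,0,-0.06,80,0,0,0,-0.01,0,-0.09,80,0,0,0,-0.02,0,-0.12,80,0,0,0,-0.03,0,-0.15,80,0,0,0,-0.03,0,-0.18,80,0,0,0,-0.03,0,-0.21,80,0,0,0,-0.03,0,-0.24,80,0,0,0,-0.03,0,-0.25,80,0,0,0,-0.03,0,-0.25,80])

```text
time: 32.95
tcp_pos: [0.3802, -0.0027, 0.3274]
eef_rot: [[0.994, 0.001, 0.111], [-0.111, -0.001, 0.994], [0.001, -1.0, -0.001]]
ft_force: [0.2, 0.6, 0.3]
grip_width: 0.796
```

```bash
python3 - <<'E'
from h import *
from pad import pads
t=snap("top","top12"); s=snap("side","side12"); t0=ld("top0");s0=ld("side0")
crop(s,180,90,400,255,"s12.png");crop(t,90,100,430,300,"t12.png")
o=np.array([.5634,.2331]);a=np.radians(-6.2);ex=np.array([np.cos(a),np.sin(a)]);ey=np.array([-np.sin(a),np.cos(a)])
for nm,d in(("top start",t0),("top now",t),("side now",s)):
    C=cloud(d);X=(C[...,:2]-o)@ex;Y=(C[...,:2]-o)@ey;Z=C[...,2]
    k=(abs(X+.126)<.025)&(abs(Y)<.06)&(Z>.18)&(Z<.22)
    if k.sum():print(nm,"knob",k.sum(),X[k].mean().round(4),Y[k].mean().round(4),"ztop",np.percentile(Z[k],80).round(4),Z[k].max().round(4))
    k=(abs(X)<.1)&(abs(Y)<.08)&(abs(Z-.151)<.003)
    if k.sum():print("  cover y",np.percentile(Y[k],[2,98]).round(4),k.sum())
pads(t,"top");pads(s,"side")
E
python3 go.py
```

```text
scale 3.6363636363636362
scale 2.3529411764705883
top start knob 91 -0.1267 -0.0019 ztop 0.1977 0.2016
  cover y [-0.0444  0.0369] 1361
top now knob 94 -0.1269 -0.0022 ztop 0.1975 0.2002
  cover y [-0.0445  0.0368] 1375
side now knob 8 -0.1151 -0.0121 ztop 0.1957 0.1963
  cover y [-0.0508  0.0392] 481
top peg 0 top edge n 37 x -0.0029 y 0.0064 ext -0.01879109983519002 0.02032343843481478 z 0.1939
   head n 71 x -0.013 y 0.0054 z 0.07446413081416843
top peg 1 top edge n 40 x -0.0036 y 0.0066 ext -0.01812360975908476 0.02078579200224065 z 0.1933
   head n 63 x -0.0139 y 0.0051 z 0.07143814282361037
side peg 0 top edge n 37 x -0.0032 y -0.008 ext -0.022662152973717722 0.021110652125360424 z 0.1919
   head n 189 x -0.0101 y -0.0139 z 0.07342177368725257
side peg 1 top edge n 35 x -0.0052 y -0.0091 ext -0.023288044889666234 0.01873324251468734 z 0.1922
   head n 182 x -0.0115 y -0.0101 z 0.07206418609818034
[ 0.3805 -0.0007  0.3271] 83.78 tilt [ 1.e-03  2.e-04 -1.e+00] w 0.803 F [ 0.9 -0.   0.1] q [-0.21 -0.45  1.95  0.    1.64 -1.67]
```

View pics/s12.png

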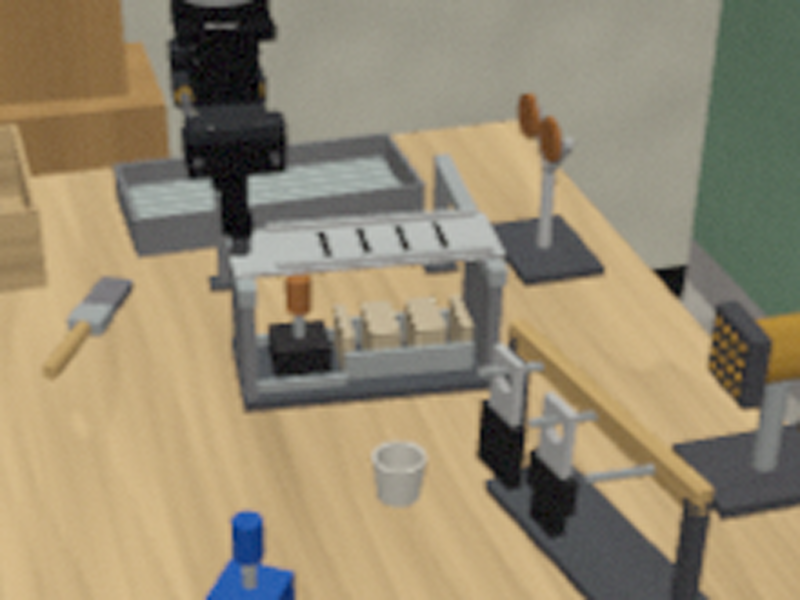

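View pics/t12.png

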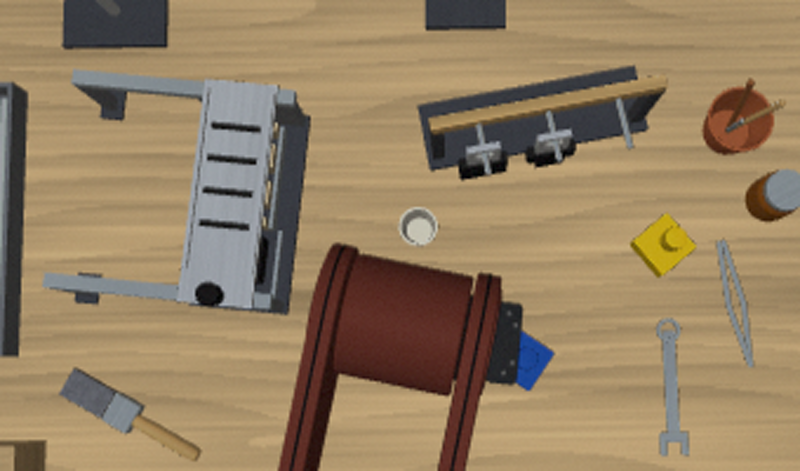

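Cover and knob readings match the start (knob top 0.1975 against 0.1977 m). The block is upright in the bay and both paddles are centred on their pegs. Handing in.

```bash
python3 -c "
from station import job_done,sense
print(job_done()); s=sense(); print(s['time'],s['ft_force'])"
```

```text
the job is handed in; nothing more can be done
None
the job is handed in; nothing more can be done
```

The job is done and handed in at about 33 s; no verdict was reported. I pulled the plunger and slid the cover open. Two paddles were in the rack this time (the third slot was empty), and I hung them on peg1 and peg0. I stood the graphite block with the wooden grip in the bay, slid the cover shut and let the plunger go. The blue and yellow look-alikes were left alone.

What the last checks showed:
- **Cover and plunger:** they read within 0.3 mm of the starting pictures (knob top 0.1975 m against 0.1977 m), so the cover is shut and the pin is home.
- **Paddles:** both shanks sit 3–5 mm from mid-peg along the peg, with the eye about 7.5 mm below the peg axis. The edges seen from above put them within about 1–2 mm sideways. The two views' medians disagreed on the sideways position (+6 mm from the top, −9 mm from the side), because each sees only part of the faces. The heads read about 10 mm further from the bar than the shank tops. I put that down to the visible face of the thicker head, possibly with a slight tilt, but I did not measure the tilt itself.
- **Block:** the top view, taken before I shut the cover, put it within about 2 mm of the bay centre. The side view gave about 5 mm. It still stood upright in the last side picture.
- **Other things:** nothing else on the bench looked moved, and the gripper was clear with no force on it.

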